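# Lay out the microscope kit on its outline pads

### The job

Lay out the kit for the next microscope session: draw the bottom slide carrier out from under the stack in the dispenser, and set it, the steel tin, the amber vial and the black filter block each flat and upright inside the white outline that fits it in shape and size, centred, with the carrier and the block square to their outlines. Leave the other two carriers in the dispenser, and never let the vial lie over.

Things in the scene. Friction and masses are not known exactly. Their poses are not given: they have to be found in the camera images.
- carrier: The bottom slide carrier: flat aluminium plate 90 x 46 x 6 mm with a glass slide on top, about 70 g. Lowest of three alike in the dispenser; sticks out of the front slot by about 32 mm and rests on the tongue, underside 10 mm above the bench. Origin: centre of underside; x along the 90 mm (-x end sticks out), z up. Slides with 1 to 2 N.
- tin: Round flat steel tin, 56 mm diameter, 18 mm high, about 70 g. Origin: centre of the underside, z up.
- vial: Small amber glass vial with a black cap, standing upright: 28 mm diameter (cap 26 mm, above 38 mm), 50 mm high, about 45 g. Origin: centre of the underside, z up.
- block: Black square filter block 34 x 34 x 28 mm high with a round glass window on top, about 60 g. Origin: centre of the underside; x and y along its sides, z up.
- pad_carrier: Dark rubber mat 116 x 80 x 4 mm, fixed flat on the bench, with a thin white outline centred on it: a rectangle 102 x 58 mm, long side along x (for the slide carrier). Origin: centre of the underside (top face 4 mm above it); x along the 116 mm side, z up.
- pad_tin: Dark rubber mat 116 x 80 x 4 mm, fixed flat on the bench, with a thin white outline centred on it: a circle of 68 mm diameter (for the tin). Origin: centre of the underside (top face 4 mm above it); x along the 116 mm side, z up.
- pad_vial: Dark rubber mat 116 x 80 x 4 mm, fixed flat on the bench, with a thin white outline centred on it: a circle of 40 mm diameter (for the vial). Origin: centre of the underside (top face 4 mm above it); x along the 116 mm side, z up.
- pad_block: Dark rubber mat 116 x 80 x 4 mm, fixed flat on the bench, with a thin white outline centred on it: a square of 46 mm, sides along x and y (for the filter block). Origin: centre of the underside (top face 4 mm above it); x along the 116 mm side, z up.
- dispenser: Grey fixed box, open on top, 100 (x) x 60 x 46 mm high; inner floor 10 mm up; its stack drops as the lowest carrier is drawn out. Front (-x) slot, 50 mm wide, 10 to 19 mm up, lets only the lowest out, along -x, onto a tongue 28 mm wide, 10 mm high, x -50 to -130 mm (carrier overhangs 9 mm each side). A carrier is clear once its centre passes x = -96 mm. Origin: centre of underside.
- spare_top: The uppermost of the two spare carriers, same plate as the carrier, lying in the dispenser, underside 22 mm above the bench at the start and 16 mm once the lowest is out. Origin: centre of the underside. It and the like one below it stay in the dispenser.
Mind the look-alikes: they are no part of the job. What is shaped like the block but green or red is not meant.

How it is judged:
At the end, for the whole second after the job is handed in: Carrier, tin, vial and block rest released and still on their own pads, centres within 10 mm, upright within 0.1 rad, carrier within 0.2 rad and block within 0.35 rad of square; both spare carriers still in the dispenser, one place lower (top one within 20 mm of its centre, 13.5 to 19 mm up) (horizontal distance between carrier and pad_carrier below 0.01 m and z of carrier in the frame of pad_carrier below 0.007 m and angle between each of carrier, tin, vial, block's own z axis and vertical below 0.1 rad and linear speed of each of carrier, tin, vial, block below 0.02 m/s and horizontal distance between tin and pad_tin below 0.01 m and z of tin in the frame of pad_tin below 0.007 m and horizontal distance between vial and pad_vial below 0.01 m and z of vial in the frame of pad_vial below 0.007 m and horizontal distance between block and pad_block below 0.01 m and z of block in the frame of pad_block below 0.007 m and angle between the x axis of carrier and the x axis of pad_carrier, either way round below 0.2 rad and (angle between the x axis of block and the x axis of pad_block, either way round below 0.35 rad or angle between the x axis of block and the y axis of pad_block, either way round below 0.35 rad) and horizontal distance between spare_top and dispenser below 0.02 m and z of spare_top in the frame of dispenser between 0.0135 and 0.019 m); the robot touches nothing.
It fails at once if the vial is tipped over (angle between vial's own z axis and vertical above 0.7 rad).
It also fails if it takes over 112 s, if anything falls off the work surface, if the arm or the gripper's body presses on something with over 40 N, if the wrist force passes 120 N, or if a joint passes its speed limit or range.

### The arm

A 6-joint arm with a two-finger parallel gripper is mounted at the origin on the work surface. World frame = base frame: x ahead of the robot, y to its left, z up, the work surface at z = 0. Lengths are in m, angles in rad, forces in N, time in s.
With the tool pointing down it reaches from about 0.2 to 0.875 m from the base axis. Payload 3.4 kg.
Tool frame: the origin (TCP) lies at the very end of the fingers, on their centre line; the grasp point (between the pads) lies 19 mm behind it; z points along the fingers, y is the direction in which the jaws open and shut (so a half turn about z gives the same grasp; the last joint's range is limited). The gripper opens to 94 mm and grips with 3 to 60 N. Pads are 16 mm wide; open, the fingers measure 119 mm over their backs; the gripper's body (75 mm by 177 mm) begins 78 mm behind the grasp point.
Start: joints at [-1.282, 0.276, 1.505, -0, 1.361, -0.121], TCP at [0.229, -0.527, 0.179] pointing down, gripper open.
Joint ranges: [-2.89, 2.89], [-0.75, 2.08], [0.22, 2.7], [-1.18, 4.32], [0.11, 2.71], [-2.7, 2.7]. Speed limits (rad/s): [2.57, 2.57, 3.14, 3.14, 3.14, 3.14].

### API

Orientations are given as a rotation vector (axis times angle).
In Python, from cell import env gives the robot as it stands.
- The arm moves only by the tool drive_tool, never from a script. Its argument "steps" is a list of rows, each a list of 7 numbers: the shift along the tool's x, y, z in mm, then the turn, a rotation vector about the tool's x, y, z in rad, then the closure, from 0 (fully open) to 1 (shut). A call has 1 to 8 rows; each row shifts and turns the commanded pose from where the row before left it, along the tool's axes as they then stand; what a row does not reach is not made up. A row lasts 1/8 s, in which the tool goes at most 62.5 mm and 10.7 degrees, less where a joint would pass 70% of its speed; a pose out of reach is approached as far as the arm can. A call is refused whole if a number of a shift passes 62.5 or a number of a turn 0.188, either way. A call with a gripper value outside its range is refused whole. The fingers move at their own pace and stop on an object; "squeeze" is the grip in N (left out, the last holds). Time passes only in rows, so rows that do not move let the fingers close. It gives the time, the measured TCP pose, the force and the opening at its end, in the units of the state.
- env.get_obs(): the state, without advancing time (a new reading comes with each control period).
- env.camera(name): name is "scene" or "side" or "wrist"; returns a dict with "img" (400x640x3 uint8, red, green, blue), "vfov" (degrees; the focal length in pixels is half the picture's height over the tangent of half this angle, whatever the lens; pixels are square), "cx", "cy" (the principal point, pixels), "R" (3x3) and "t" (3): a world point X has camera coordinates R X + t. Camera axes: x right, y down, z forward; pixel columns grow to the right and rows downward; lengths in m; the calibration is good to about 2 mm. A picture is of the moment at which its call begins. There is no depth.
- env.job_done(): hands the job in, once; it reports no verdict.
The state is a dict: "clock": time; "joints": joint angles; "joint_velocities": joint speeds; "joint_efforts": joint torques, N m; "tcp_pos": TCP position; "eef_rot": TCP orientation; "contact_force": force on the tool from outside, world axes, zero at the start; "ft_torque": the same for the moment, N m; "grip_width": opening from 0.0 (shut) to 1.0 (fully open).
Only numpy, scipy, OpenCV 4.12 (cv2) and the standard library are available. Lean on these libraries where they do the work, as an engineer would, in place of code of your own. Each camera call takes 0.05 s, during which the arm holds its last target.

## Working session

There is one attempt and no reset: what is moved stays moved. The work goes in short steps, Python scripts to look and compute and a tool call to move; the robot and the scene stay as the last step left them, time stands still between calls to the robot, and variables do not carry over. Pictures are saved under pics/ and viewed, and the job is handed in when it is done.

Besides the shell and the picture viewer there is one more tool, called after "Emit:" as name(argument=value, ...) on one line, values as JSON. drive_tool: Moves the arm, as the interface text tells. Its arguments: {"type":"object","properties":{"steps":{"type":"array","items":{"type":"array","items":{"type":"number"}}},"squeeze":{"type":"number"}},"required":["steps"]}

```bash
ls; mkdir -p pics
python3 - <<'E'
from cell import env
import cv2
for n in ["scene","side","wrist"]:
    c=env.camera(n); cv2.imwrite(f"pics/{n}0.png",c["img"][:,:,::-1])
    print(n,c["vfov"],c["cx"],c["cy"],c["R"],c["t"])
print(env.get_obs())
E
```

```text
pics
scene 51.37400733602339 317.56296393079344 211.89964690743133 [[ 0.42666448  0.9044092   0.0011932 ]
 [ 0.60596015 -0.28488813 -0.74273215]
 [-0.67139386  0.31762046 -0.66958758]] [-0.24037649 -0.27414198  1.23525448]
side 50.24565233620432 323.17677766575923 197.94959006942318 [[ 0.99960533  0.02608536  0.01042767]
 [ 0.02663129 -0.76176319 -0.64730798]
 [-0.00894184  0.64733021 -0.76215723]] [-0.49118476  0.04831788  1.00021263]
wrist 58.73927762061071 323.1967036447275 201.30238443573478 [[ 3.98266207e-01 -9.17269752e-01 -4.79538382e-04]
 [-8.84798708e-01 -3.84305479e-01  2.63515739e-01]
 [-2.41899306e-01 -1.04525119e-01 -9.64654977e-01]] [-0.57488892 -0.02700232  0.3905995 ]
{'clock': 0.15, 'joints': array([-1.28200670e+00,  2.76444465e-01,  1.50583263e+00, -2.94853240e-06,
        1.36068466e+00, -1.21006042e-01]), 'joint_velocities': array([-0.00120351, -0.00134339, -0.00259381,  0.00209358,  0.00107139,
       -0.0009585 ]), 'joint_efforts': array([ 1.05737861e-03, -4.04925084e+01, -2.37432933e+01,  7.02822721e-02,
        3.16104863e-02, -8.20973651e-05]), 'tcp_pos': array([ 0.22895251, -0.52695486,  0.17801033]), 'eef_rot': array([-3.07454040e+00, -6.38934259e-01,  1.84638205e-04]), 'contact_force': array([-0.04568522, -0.08134439, -0.43260583]), 'ft_torque': array([ 0.02914294, -0.0409089 ,  0.03030314]), 'grip_width': 1.0021935822218042}
```

View pics/scene0.png

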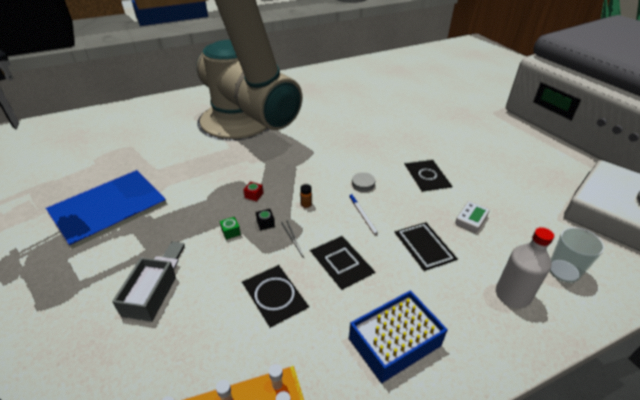

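View pics/side0.png

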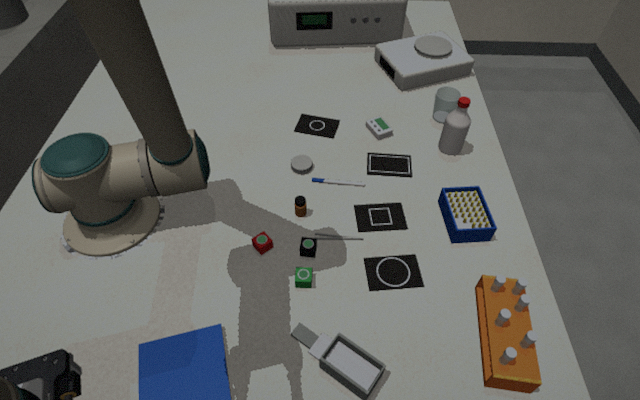

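View pics/wrist0.png

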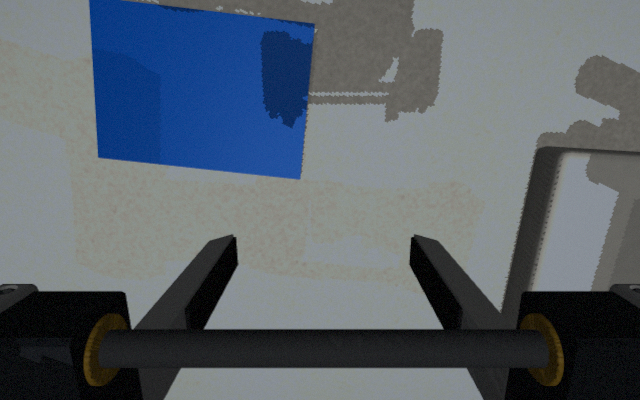

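Candidates (side view): the wanted block is black at (308,246); the look-alikes are red at (262,242) and green at (303,277). The tin is at (302,164), with the round scale pan at (433,45) as its look-alike. The vial is at (300,206), with the bottles at (455,125) and the orange rack vials as look-alikes. The carrier sits in the dispenser at (350,362). Next, close crops.

```bash
cat > h.py <<'E'
import numpy as np, cv2
from cell import env
def K(c):
    f=200/np.tan(np.radians(c["vfov"])/2); return np.array([[f,0,c["cx"]],[0,f,c["cy"]],[0,0,1]])
def w(c,u,v,z):
    R,t=np.array(c["R"]),np.array(c["t"]); d=R.T@np.linalg.inv(K(c))@[u,v,1]; o=-R.T@t
    return o+d*(z-o[2])/d[2]
def p(c,X):
    q=K(c)@(np.array(c["R"])@np.array(X)+c["t"]); return q[:2]/q[2]
def crop(c,x,y,ww,hh,s,name):
    im=cv2.resize(c["img"][y:y+hh,x:x+ww,::-1],None,fx=s,fy=s,interpolation=cv2.INTER_CUBIC)
    for i in range(0,ww,10):
        cv2.line(im,(i*s,0),(i*s,6 if (x+i)%50 else 14),(0,0,255),1)
        if (x+i)%20==0: cv2.putText(im,str(x+i),(i*s,24),0,.4,(0,0,255),1)
    for i in range(0,hh,10):
        cv2.line(im,(0,i*s),(6,i*s),(0,0,255),1)
        if (y+i)%20==0: cv2.putText(im,str(y+i),(8,i*s+4),0,.4,(0,0,255),1)
    cv2.imwrite("pics/"+name,im)
E
python3 - <<'E'
from h import *
c=env.camera("side")
crop(c,240,140,190,145,4,"s1.png"); crop(c,280,310,120,90,6,"s2.png")
c=env.camera("scene")
crop(c,240,160,130,90,6,"c1.png");crop(c,105,230,90,95,6,"c2.png")
E
```

```text
(no output)
```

View pics/s1.png

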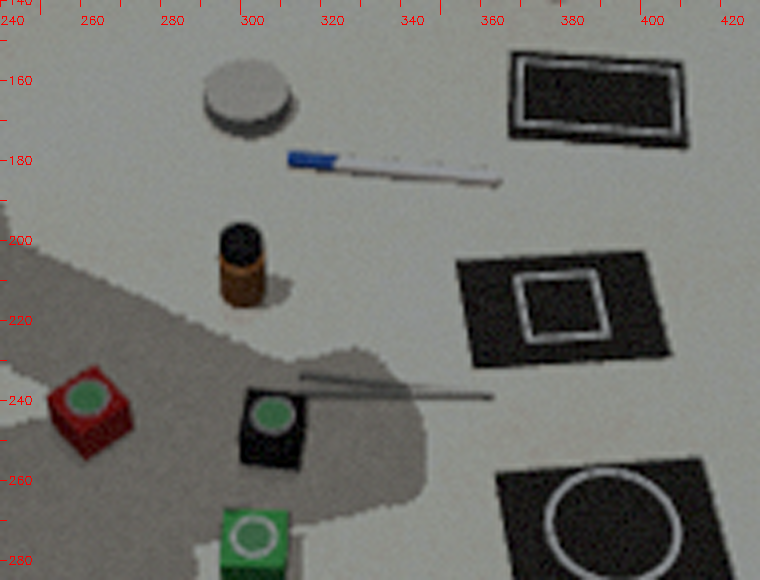

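View pics/s2.png

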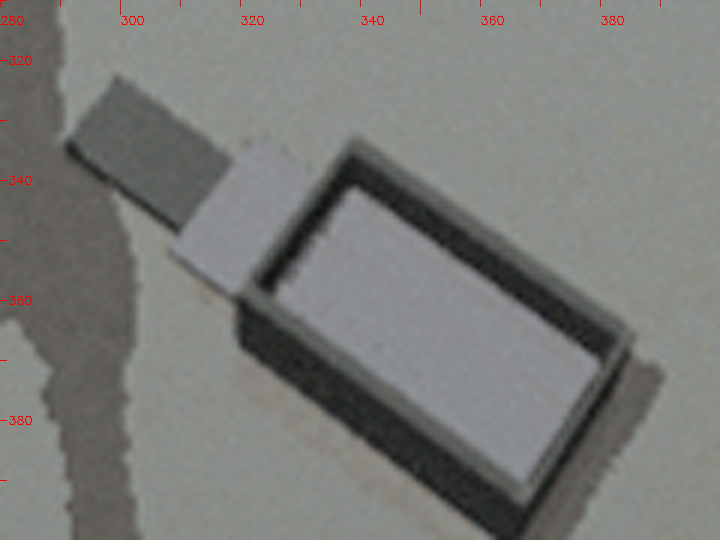

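View pics/c1.png

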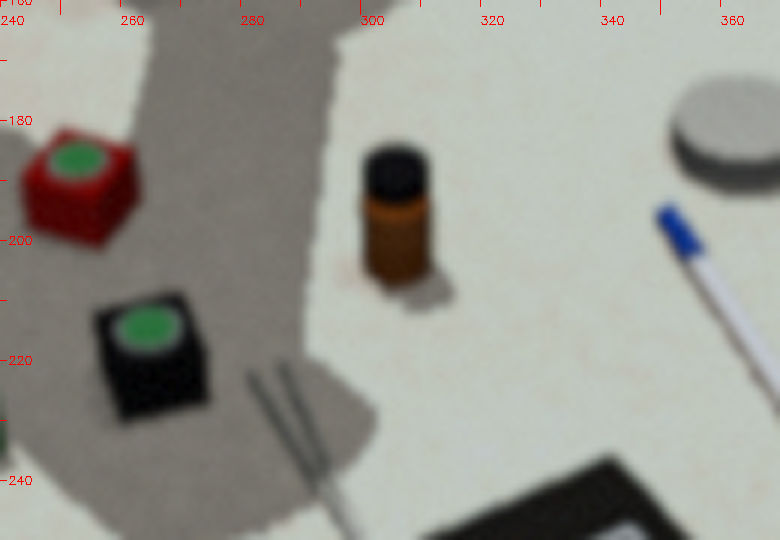

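View pics/c2.png

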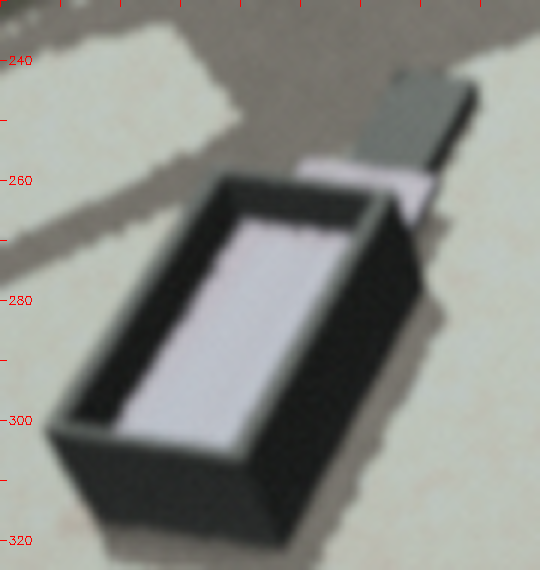

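```bash
cat >> h.py <<'E'
def top(c,z,x0,x1,y0,y1,s):
    """top view, s px/m: col=(y1-y)*s,row=(x1-x)*s"""
    P=np.float32([[x0,y0],[x0,y1],[x1,y1],[x1,y0]])
    a=np.float32([p(c,[x,y,z]) for x,y in P]); b=np.float32([[(y1-y)*s,(x1-x)*s] for x,y in P])
    return cv2.warpPerspective(c["img"],cv2.getPerspectiveTransform(a,b),(int((y1-y0)*s),int((x1-x0)*s)),flags=cv2.INTER_LINEAR)
E
python3 - <<'E'
from h import *
x0,x1,y0,y1,s=.3,.9,-.3,.3,1000
for n in ["side","scene"]:
    c=env.camera(n); im=top(c,.004,x0,x1,y0,y1,s); cv2.imwrite(f"pics/top_{n}.png",im[:,:,::-1])
    m=(im.max(2)<60).astype(np.uint8)
    cs,_=cv2.findContours(m,cv2.RETR_EXTERNAL,cv2.CHAIN_APPROX_NONE)
    for k in cs:
        if cv2.contourArea(k)<3000: continue
        (u,v),wh,a=cv2.minAreaRect(k); print(n,"dark",np.round([x1-v/s,y1-u/s],4),np.round(wh),round(a,1))
        mm=np.zeros_like(m); cv2.drawContours(mm,[k],-1,1,-1); mm=cv2.erode(mm,np.ones((5,5)))
        wl=((im.min(2)>90)&(mm>0)).astype(np.uint8); pts=cv2.findNonZero(wl)
        if pts is not None: (u,v),wh,a=cv2.minAreaRect(pts); print("   white",np.round([x1-v/s,y1-u/s],4),np.round(wh),round(a,1))
c=env.camera("side")
for l,u,v,z in [("tin",301.9,162.7,.018),("vial",300.3,199,.05),("block",308,243.7,.028),("red",262,239,.028)]: print(l,w(c,u,v,z))
c=env.camera("scene")
for l,u,v,z in [("tin",364.2,179.7,.018),("vial",306.2,187.5,.05),("block",264.5,214.5,.028)]: print(l,w(c,u,v,z))
E
```

```text
side dark [0.6245 0.0242] [115.  80.] 83.8
   white [0.6249 0.0261] [50. 51.] 84.0
side dark [ 0.643  -0.1246] [115.  80.] 83.2
side dark [0.6591 0.2014] [53. 96.] 2.9
side dark [0.8287 0.0379] [112. 155.] 84.2
scene dark [0.6268 0.0222] [113.  77.] 83.9
   white [0.6244 0.0232] [52. 52.] 83.3
scene dark [0.6591 0.1984] [50. 93.] 3.5
scene dark [ 0.8385 -0.168 ] [123. 262.] 90.0
tin [0.431485   0.18265573 0.018     ]
vial [0.4374308  0.03306707 0.05      ]
block [ 0.46005965 -0.07472766  0.028     ]
red [ 0.35890587 -0.06571443  0.028     ]
tin [0.43430019 0.18364022 0.018     ]
vial [0.43939041 0.03073631 0.05      ]
block [ 0.4601257 -0.0759788  0.028    ]
```

View pics/top_side.png

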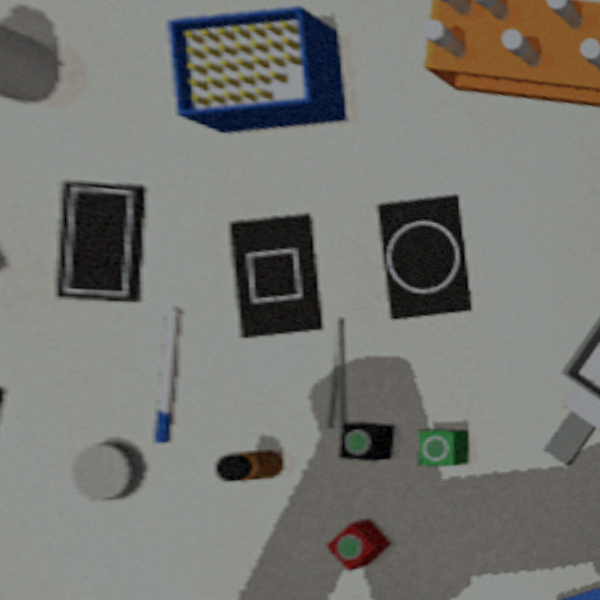

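Run:
```python
from h import *
s=1500
C={n:env.camera(n) for n in["side","scene"]}
for n in C:
  for l,(x0,x1,y0,y1) in dict(vial=(.55,.85,.25,.5),carrier=(.55,.75,.1,.3),tin=(.55,.75,-.22,-.03)).items():
    im=top(C[n],.004,x0,x1,y0,y1,s); cv2.imwrite(f"pics/p_{l}_{n}.png",cv2.resize(im[:,:,::-1],None,fx=1.5,fy=1.5))
    m=(im.max(2)<75).astype(np.uint8); m=cv2.morphologyEx(m,cv2.MORPH_CLOSE,np.ones((11,11)))
    cs,_=cv2.findContours(m,cv2.RETR_EXTERNAL,cv2.CHAIN_APPROX_NONE)
    for k in cs:
        if cv2.contourArea(k)<6000: continue
        (u,v),wh,a=cv2.minAreaRect(k); print(n,l,np.round([x1-v/s,y1-u/s],4),np.round(np.array(wh)/s,3),round(a,1))
D=dict(rim=[(339.2,332.5),(385.8,365.3),(367.2,393.3),(320,358.3)],car=[(321.3,333),(308.7,352)],ton=[(299.7,322.5),(291,334.3)])
D2=dict(car=[(154.7,256.3),(178,259.7)],ton=[(170.8,241.7),(184.7,245)],rim=[(140.8,258.5),(170.5,262),(113,302),(145.5,306.5)])
for d,c in((D,C["side"]),(D2,C["scene"])):
  for k in d:
    print(k,[np.round(w(c,*q,dict(rim=.046,car=.017,ton=.01)[k])[:2],4).tolist() for q in d[k]])
```

```text
side carrier [0.6583 0.1989] [0.082 0.116] 3.0
side tin [ 0.6431 -0.1243] [0.116 0.081] 83.2
scene carrier [0.6613 0.1964] [0.078 0.114] 3.5
scene tin [ 0.645 -0.126] [0.115 0.078] 83.3
rim [[0.5275, -0.2799], [0.6087, -0.3365], [0.5744, -0.3835], [0.4939, -0.3278]]
car [[0.4947, -0.2697], [0.4726, -0.3065]]
ton [[0.4521, -0.2469], [0.437, -0.2711]]
car [[0.4714, -0.3073], [0.4996, -0.2681]]
ton [[0.4373, -0.2717], [0.4587, -0.248]]
rim [[0.4961, -0.3288], [0.528, -0.2809], [0.5766, -0.3845], [0.609, -0.3367]]
```

Run:
```python
from h import *
s=1500
for n,u,v in(("side",317,125.5),("scene",428,174.5)):
    c=env.camera(n); X=w(c,u,v,.004); print(n,X)
    x0,x1,y0,y1=.36,.56,.23,.43
    x0,x1,y0,y1=X[0]-.1,X[0]+.1,X[1]-.1,X[1]+.1
    im=top(c,.004,x0,x1,y0,y1,s)
    m=(im.max(2)<75).astype(np.uint8); m=cv2.morphologyEx(m,cv2.MORPH_CLOSE,np.ones((11,11)))
    cs,_=cv2.findContours(m,cv2.RETR_EXTERNAL,cv2.CHAIN_APPROX_NONE)
    for k in cs:
        if cv2.contourArea(k)<3000: continue
        (u,v),wh,a=cv2.minAreaRect(k); print(n,np.round([x1-v/s,y1-u/s],4),np.round(np.array(wh)/s,3),round(a,1))
    # block / tin / top views
    im=top(c,.028,.4,.52,-.14,-.02,5000);cv2.imwrite(f"pics/blk_{n}.png",im[:,:,::-1])
    im=top(c,.018,.37,.49,.12,.24,5000);cv2.imwrite(f"pics/tin_{n}.png",im[:,:,::-1])
    im=top(c,.05,.38,.5,-.03,.09,5000);cv2.imwrite(f"pics/vial_{n}.png",im[:,:,::-1])
a=[[cv2.imread(f"pics/{k}_{n}.png") for k in("blk","tin","vial")] for n in("side","scene")]
m=np.vstack([np.hstack(r) for r in a]); m=cv2.resize(m,(780,520)); cv2.imwrite("pics/mont.png",m); print(m.shape)
```

```text
side [0.4646081  0.34792608 0.004     ]
side [0.464 0.348] [0.082 0.116] 12.9
scene [0.46783696 0.34717817 0.004     ]
scene [0.4672 0.3453] [0.077 0.113] 12.9
(520, 780, 3)
```

View pics/mont.png

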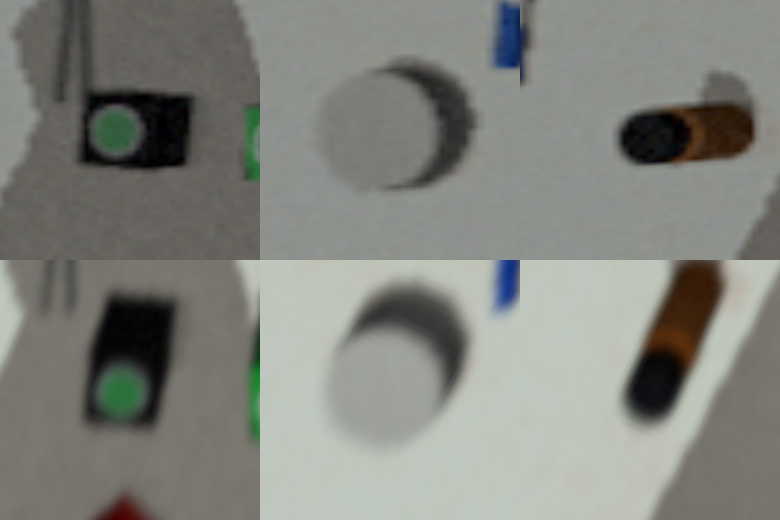

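```bash
cat >> h.py <<'E'
from scipy.spatial.transform import Rotation as Ro
def plan(x,y,z,psi):
    o=env.get_obs(); R=Ro.from_rotvec(o["eef_rot"]).as_matrix(); ps=np.arctan2(R[1,0],R[0,0])
    d=psi-ps; d=(d+np.pi/2)%np.pi-np.pi/2; q=o["joints"]; pf=ps+d
    tx,ty=np.array([np.cos(pf),np.sin(pf)]),np.array([np.sin(pf),-np.cos(pf)])
    D=np.array([x,y,z])-o["tcp_pos"]
    print("t",round(o["clock"],2),"tcp",np.round(o["tcp_pos"],4),"psi",round(ps,3),"tilt",round(np.degrees(np.arccos(-R[2,2])),2),"grip",round(o["grip_width"],3),"F",np.round(o["contact_force"],1))
    print("turn_z",round(-d,3),"then shift mm",np.round(1000*np.array([D[:2]@tx,D[:2]@ty,-D[2]]),1),"q6 end~",round(np.arctan2(y,x)+np.pi/2-pf,2),"q6 now",round(q[5],2))
E
python3 -c "
from h import *
plan(.4959,-.2936,.08,-.602)"
```

```text
t 0.65 tcp [ 0.2291 -0.5274  0.1787] psi 0.41 tilt 0.01 grip 1.002 F [ 0.5 -1.1 -0.7]
turn_z 1.012 then shift mm [  87.5 -343.8   98.7] q6 end~ 1.64 q6 now -0.12
```

Emit:
drive_tool(steps=[[0,0,0,0,0,0.169,0],[0,0,0,0,0,0.169,0],[0,0,0,0,0,0.169,0],[0,0,0,0,0,0.169,0],[0,0,0,0,0,0.169,0],[0,0,0,0,0,0.167,0],[10,-40,0,0,0,0,0],[11,-45,0,0,0,0,0]])

```text
clock: 1.65
tcp_pos: [0.2949, -0.4692, 0.1786]
eef_rot: [2.999, -0.935, 0.0]
contact_force: [0.0, 0.1, 0.1]
grip_width: 0.997
```

Emit:
drive_tool(steps=[[11,-43,10,0,0,0,0],[11,-43,15,0,0,0,0],[11,-43,18,0,0,0,0],[11,-43,18,0,0,0,0],[11,-43,18,0,0,0,0],[11.5,-43.8,19.7,0,0,0,0],[0,0,0,0,0,0,0],[0,0,0,0,0,0,0]])

```text
clock: 2.65
tcp_pos: [0.4958, -0.2941, 0.0802]
eef_rot: [3.0, -0.93, -0.0]
contact_force: [0.5, 0.3, -0.1]
grip_width: 1.001
```

```bash
python3 -c "
from h import *
plan(.4959,-.2936,.005,-.602)
c=env.camera('wrist');cv2.imwrite('pics/w1.png',c['img'][:,:,::-1])
for X in [(.4959,-.2936,.016),(.5113,-.3044,.046),(.4843,-.2857,.016)]:print(p(c,X))
c=env.camera('side');crop(c,260,270,140,110,5,'s3.png')"
```

```text
t 2.65 tcp [ 0.4958 -0.2941  0.0802] psi -0.602 tilt 0.05 grip 1.001 F [ 0.5  0.3 -0.1]
turn_z 0.0 then shift mm [-0.2 -0.5 75.2] q6 end~ 1.64 q6 now 1.52
[322.23151136 205.77337456]
[322.40104059 191.6168154 ]
[322.31140516 222.63581602]
```

View pics/w1.png

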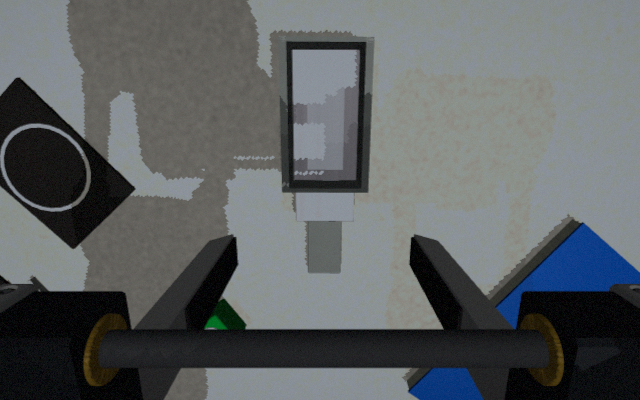

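View pics/s3.png

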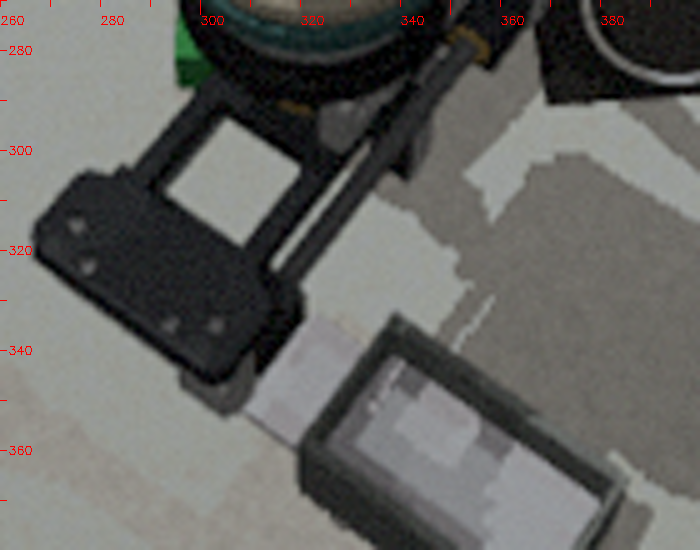

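The wrist view shows the dispenser square to the gripper, with the carrier end centred at column 325 and the finger midline at 323. I'll descend and grip.

Emit:
drive_tool(steps=[[0,0,25,0,0,0,0],[0,0,25,0,0,0,0],[0,0,25,0,0,0,0],[0,0,0,0,0,0,0.3],[0,0,0,0,0,0,0.6],[0,0,0,0,0,0,0.6],[0,0,0,0,0,0,0.6],[0,0,0,0,0,0,0.6]], squeeze=15)

```text
clock: 3.75
tcp_pos: [0.4962, -0.2938, 0.0055]
eef_rot: [3.0, -0.931, 0.001]
contact_force: [-0.2, 0.2, 0.3]
grip_width: 0.508
```

Emit:
drive_tool(steps=[[0,0,0,0,0,0,0.7],[0,0,0,0,0,0,0.7],[-6,0,0,0,0,0,0.7],[-10,0,0,0,0,0,0.7],[-12,0,0,0,0,0,0.7],[-12,0,0,0,0,0,0.7],[-12,0,0,0,0,0,0.7],[-10,0,0,0,0,0,0.7]])

```text
clock: 4.75
tcp_pos: [0.444, -0.258, 0.0051]
eef_rot: [3.0, -0.932, -0.0]
contact_force: [-0.1, -1.0, -1.1]
grip_width: 0.302
```

Emit:
drive_tool(steps=[[-8,0,0,0,0,0,0.7],[-4,0,0,0,0,0,0.7],[0,0,0,0,0,0,0.7]])

```text
clock: 5.12
tcp_pos: [0.435, -0.2517, 0.005]
eef_rot: [3.0, -0.932, 0.0]
contact_force: [0.5, -0.3, -0.0]
grip_width: 0.299
```

```bash
python3 -c "
from h import *
plan(.4959,-.2936,.005,-.602)
c=env.camera('wrist');cv2.imwrite('pics/w2.png',c['img'][:,:,::-1])
c=env.camera('scene');crop(c,100,210,120,110,6,'c3.png')"
```

```text
t 5.12 tcp [ 0.435  -0.2517  0.005 ] psi -0.602 tilt 0.02 grip 0.299 F [ 0.5 -0.3 -0. ]
turn_z -0.0 then shift mm [73.9 -0.   0. ] q6 end~ 1.64 q6 now 1.51
```

View pics/w2.png

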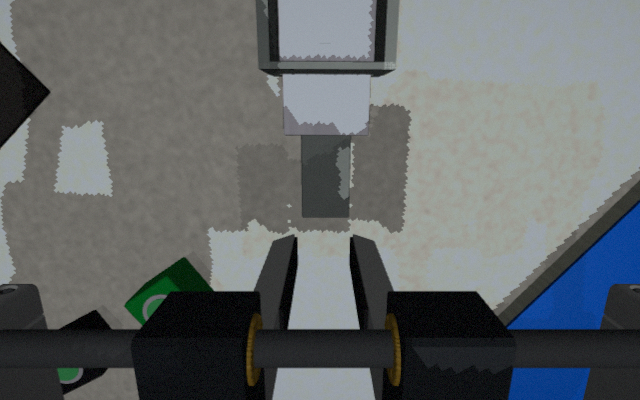

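View pics/c3.png

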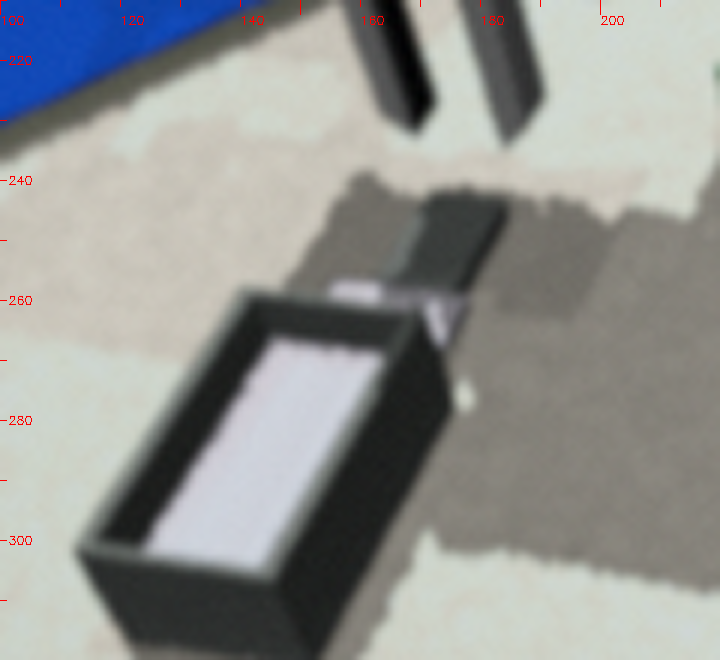

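The carrier has not moved. Its front edge is still at (155,256) in the scene view, and the fingers slid off to a width of 0.30. I'll open, go back lower, close fully with more squeeze, and check the width before pulling.

Emit:
drive_tool(steps=[[0,0,0,0,0,0,0],[0,0,0,0,0,0,0],[0,0,0,0,0,0,0.1],[24,0,0,0,0,0,0.1],[25,0,3.5,0,0,0,0.1],[25,0,0,0,0,0,0.1],[0,0,0,0,0,0,0.8],[0,0,0,0,0,0,1]], squeeze=30)

```text
clock: 6.22
tcp_pos: [0.4947, -0.2927, 0.0011]
eef_rot: [-3.0, 0.931, 0.003]
contact_force: [0.4, -0.3, 0.2]
grip_width: 0.723
```

Emit:
drive_tool(steps=[[0,0,0,0,0,0,1],[0,0,0,0,0,0,1],[0,0,0,0,0,0,1]])

```text
clock: 6.6
tcp_pos: [0.4957, -0.2935, 0.0016]
eef_rot: [3.0, -0.932, 0.0]
contact_force: [-0.3, -0.5, -0.7]
grip_width: 0.404
```

```bash
python3 -c "
from h import *
plan(.4959,-.2936,.005,-.602)
c=env.camera('wrist');cv2.imwrite('pics/w3.png',c['img'][:,:,::-1])
c=env.camera('scene');crop(c,100,180,120,110,6,'c4.png')"
```

```text
t 6.6 tcp [ 0.4957 -0.2935  0.0016] psi -0.602 tilt 0.01 grip 0.404 F [-0.3 -0.5 -0.7]
turn_z -0.0 then shift mm [ 0.2 -0.  -3.4] q6 end~ 1.64 q6 now 1.52
```

View pics/w3.png

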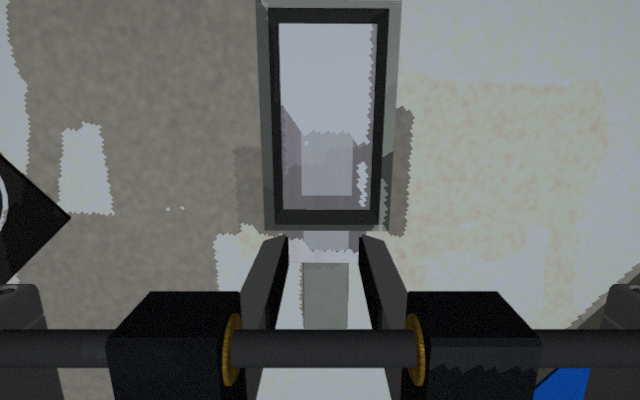

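View pics/c4.png

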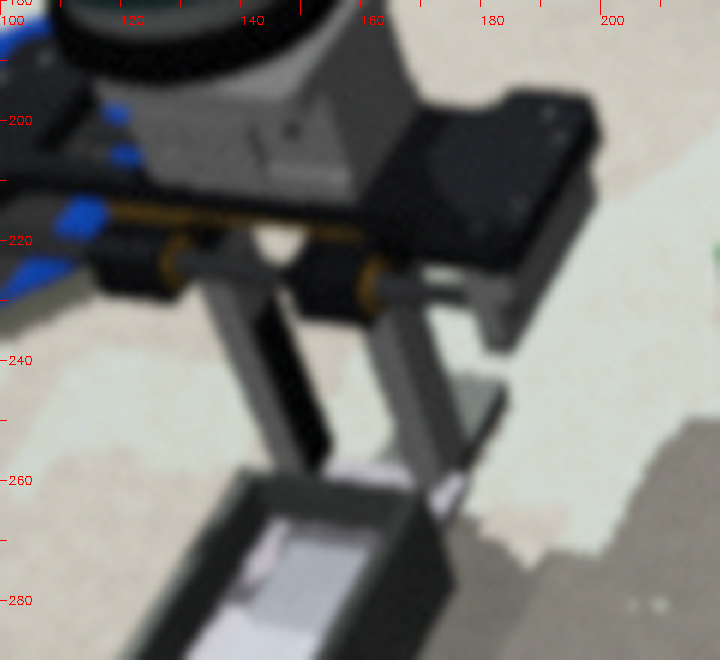

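```bash
python3 -c "
from h import *
for n in('wrist','scene','side'):
  c=env.camera(n); o=env.get_obs(); T=o['tcp_pos']; R=Ro.from_rotvec(o['eef_rot']).as_matrix()
  print(n,o['grip_width'],p(c,T),[p(c,T+s*R[:,1]*(o['grip_width']*.047))for s in(1,-1)],[p(c,T+s*R[:,1]*.023-.015*R[:,2])for s in(1,-1)])
  if n=='side': crop(c,260,270,140,110,5,'s4.png')
"
```

```text
wrist 0.27534762902703763 [322.82318128 234.06256842] [array([343.84623387, 234.05937426]), array([301.8003138 , 234.06576254])] [array([362.80600867, 243.24200299]), array([282.78653955, 243.25400689])]
scene 0.2367592388667147 [166.06524126 267.94212388] [array([160.66930134, 267.23025166]), array([171.47882896, 268.65632432])] [array([152.90173915, 261.37142241]), array([175.51256541, 264.32126066])]
side 0.19457250587411357 [321.54486169 348.65035387] [array([318.66842074, 352.54917051]), array([324.38695181, 344.79809741])] [array([314.19789364, 355.59376134]), array([328.78870424, 335.90794256])]
```

View pics/s4.png

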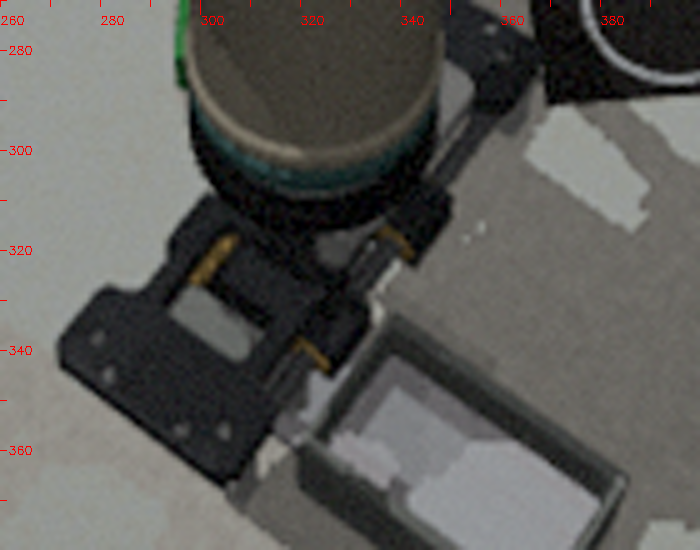

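```bash
python3 -c "
from h import *
c=env.camera('wrist');cv2.imwrite('pics/w4.png',cv2.resize(c['img'][150:310,220:430,::-1],None,fx=3.7,fy=3.7,interpolation=2))
print(env.get_obs()['grip_width'],env.get_obs()['contact_force'])
c=env.camera('scene');crop(c,130,220,70,70,8,'c5.png')
"
```

```text
0.1505512740948284 [-0.69555719  0.29215159  0.13844835]
```

View pics/w4.png

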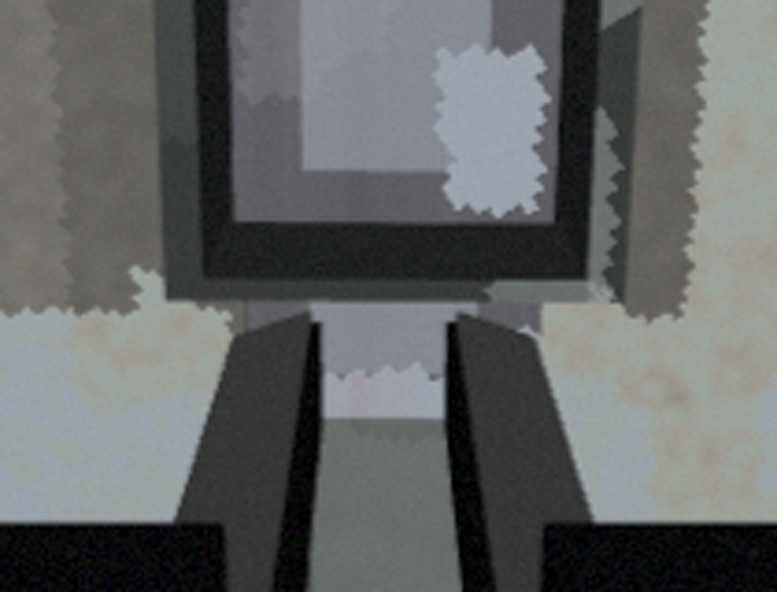

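View pics/c5.png

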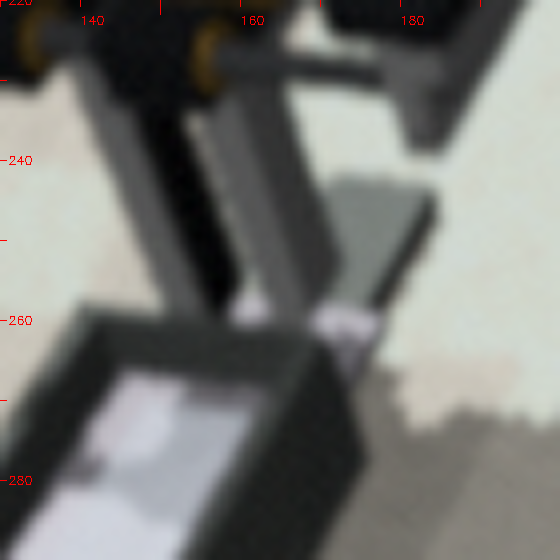

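```bash
python3 -c "
from h import *
c=env.camera('scene'); T=np.array([.435,-.2517,0]); y=np.array([np.sin(-.602),-np.cos(-.602),0]);x=np.array([np.cos(-.602),np.sin(-.602),0])
for z in(.005,.02,.03,.04):
  print(z,[p(c,T+[0,0,z]+s*y*.014+k*x).round(1).tolist() for s in(1,-1) for k in (0,.008)])
c=env.camera('wrist');print(c['vfov'],c['R'],c['t'],-c['R'].T@c['t'])
"
```

```text
0.005 [[174.6, 238.9], [173.0, 241.6], [187.4, 240.5], [185.9, 243.2]]
0.02 [[172.9, 233.8], [171.3, 236.5], [185.9, 235.3], [184.4, 238.1]]
0.03 [[171.8, 230.3], [170.1, 233.0], [184.9, 231.9], [183.3, 234.6]]
0.04 [[170.6, 226.7], [168.9, 229.5], [183.8, 228.3], [182.2, 231.1]]
58.73927762061071 [[-5.66604024e-01 -8.23990218e-01  3.39584879e-05]
 [-7.94961199e-01  5.46653513e-01  2.63071529e-01]
 [-2.16786930e-01  1.49030391e-01 -9.64776331e-01]] [0.03877977 0.57466761 0.37143222] [ 0.55933288 -0.3375446   0.20716901]
```

The fingers closed freely and the wrist view shows their tips above the plate, not through it. In c3 the tips also appear about 20–25 mm higher than the reported TCP. I'll back off over bare bench and find the true tip height by a slow touch.

Emit:
drive_tool(steps=[[-5,0,-4,0,0,0,1],[-20,0,0,0,0,0,1],[-25,0,0,0,0,0,1],[-25,0,0,0,0,0,1],[-12,0,0,0,0,0,1],[0,0,4,0,0,0,1],[0,0,0,0,0,0,1],[0,0,2,0,0,0,1]])

```text
clock: 8.05
tcp_pos: [0.4252, -0.2451, -0.0005]
eef_rot: [3.0, -0.932, 0.002]
contact_force: [0.4, -0.8, -0.8]
grip_width: 0.005
```

Emit:
drive_tool(steps=[[0,0,1,0,0,0,1],[0,0,1,0,0,0,1],[0,0,0,0,0,0,1]])

```text
clock: 8.43
tcp_pos: [0.4243, -0.2444, -0.0027]
eef_rot: [-3.0, 0.932, 0.0]
contact_force: [0.3, 0.7, 0.3]
grip_width: 0.007
```

```bash
python3 -c "
from h import *
plan(.4959,-.2936,.005,-.602)
c=env.camera('scene');crop(c,130,190,90,80,8,'c6.png')
"
```

```text
t 8.43 tcp [ 0.4243 -0.2444 -0.0027] psi -0.602 tilt 0.01 grip 0.007 F [0.3 0.7 0.3]
turn_z -0.0 then shift mm [86.9 -0.  -7.7] q6 end~ 1.64 q6 now 1.51
```

View pics/c6.png

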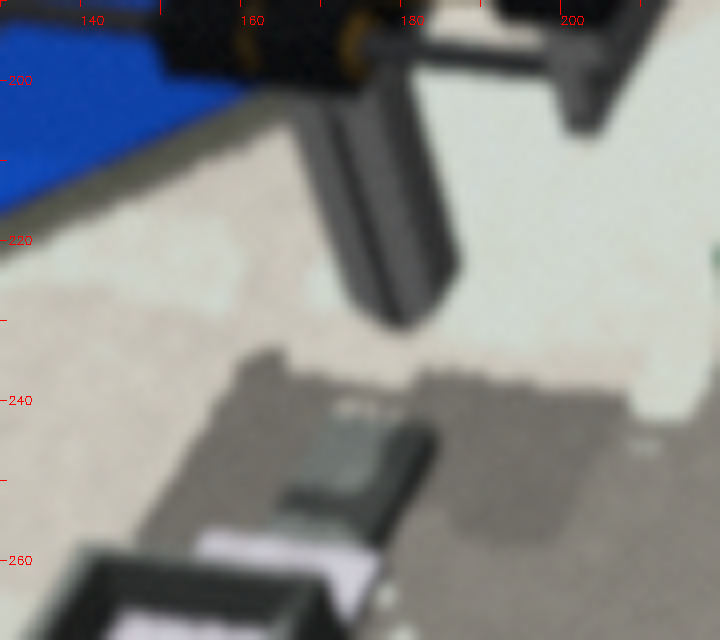

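```bash
python3 -c "
from h import *
c=env.camera('scene'); T=np.array([.4243,-.2444,0]); x=np.array([np.cos(-.602),np.sin(-.602),0])
for z in(-.003,.01,.015,.02,.025): print(z,[p(c,T+[0,0,z]+k*x).round(1).tolist() for k in (0,.005,.008)])
"
```

```text
-0.003 [[184.3, 238.0], [183.3, 239.6], [182.8, 240.7]]
0.01 [[183.0, 233.6], [182.0, 235.3], [181.4, 236.3]]
0.015 [[182.4, 231.9], [181.5, 233.6], [180.9, 234.6]]
0.02 [[181.9, 230.2], [180.9, 231.8], [180.4, 232.9]]
0.025 [[181.4, 228.4], [180.4, 230.1], [179.8, 231.1]]
```

Emit:
drive_tool(steps=[[0,0,3,0,0,0,1],[0,0,3,0,0,0,1],[0,0,2,0,0,0,1],[0,0,0,0,0,0,1]])

```text
clock: 9.02
tcp_pos: [0.4241, -0.2443, -0.0108]
eef_rot: [-3.0, 0.932, 0.001]
contact_force: [-0.3, 0.1, -0.2]
grip_width: 0.007
```

Emit:
drive_tool(steps=[[0,0,2,0,0,0,1],[0,0,2,0,0,0,1],[0,0,0,0,0,0,1]])

```text
clock: 9.4
tcp_pos: [0.4241, -0.2443, -0.0147]
eef_rot: [-3.0, 0.932, 0.0]
contact_force: [0.3, 0.9, 0.8]
grip_width: 0.004
```

Emit:
drive_tool(steps=[[0,0,1,0,0,0,1],[0,0,0,0,0,0,1]])

```text
clock: 9.65
tcp_pos: [0.4243, -0.2444, -0.0156]
eef_rot: [3.0, -0.932, -0.0]
contact_force: [0.1, 1.2, 1.1]
grip_width: 0.006
```

Emit:
drive_tool(steps=[[0,0,1,0,0,0,1],[0,0,0,0,0,0,1]])

```text
clock: 9.9
tcp_pos: [0.4242, -0.2444, -0.0166]
eef_rot: [3.0, -0.932, -0.0]
contact_force: [-0.5, 0.1, 0.7]
grip_width: 0.01
```

Emit:
drive_tool(steps=[[0,0,1,0,0,0,1],[0,0,0,0,0,0,1]])

```text
clock: 10.15
tcp_pos: [0.4242, -0.2443, -0.0176]
eef_rot: [-3.0, 0.932, 0.0]
contact_force: [-0.1, 0.6, 0.0]
grip_width: 0.004
```

Emit:
drive_tool(steps=[[0,0,1,0,0,0,1],[0,0,0,0,0,0,1]])

```text
clock: 10.4
tcp_pos: [0.4242, -0.2444, -0.0186]
eef_rot: [3.0, -0.932, -0.0]
contact_force: [0.7, 0.8, -0.1]
grip_width: 0.001
```

Emit:
drive_tool(steps=[[0,0,1,0,0,0,1],[0,0,0,0,0,0,1]])

```text
clock: 10.65
tcp_pos: [0.4242, -0.2444, -0.0196]
eef_rot: [3.0, -0.932, -0.0]
contact_force: [0.5, -0.6, -0.5]
grip_width: 0.002
```

Emit:
drive_tool(steps=[[0,0,1,0,0,0,1],[0,0,0,0,0,0,1]])

```text
clock: 10.9
tcp_pos: [0.4242, -0.2444, -0.0206]
eef_rot: [3.0, -0.932, -0.0]
contact_force: [0.2, 0.5, 0.1]
grip_width: 0.008
```

```bash
python3 -c "
from h import *
plan(.4959,-.2936,.005,-.602)
c=env.camera('scene');crop(c,130,190,90,80,8,'c7.png')
"
```

```text
t 10.9 tcp [ 0.4242 -0.2444 -0.0206] psi -0.602 tilt 0.01 grip 0.008 F [0.2 0.5 0.1]
turn_z -0.0 then shift mm [ 87.   -0.  -25.6] q6 end~ 1.64 q6 now 1.51
```

View pics/c7.png

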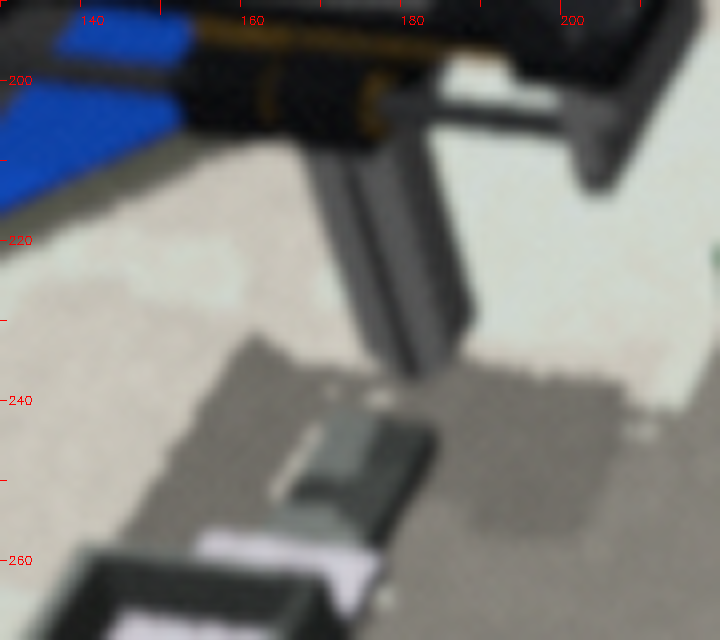

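Emit:
drive_tool(steps=[[0,0,1,0,0,0,1],[0,0,0,0,0,0,1]])

```text
clock: 11.2
tcp_pos: [0.4242, -0.2444, -0.0216]
eef_rot: [-3.0, 0.932, 0.0]
contact_force: [0.3, -0.7, -0.7]
grip_width: 0.006
```

Emit:
drive_tool(steps=[[0,0,1,0,0,0,1],[0,0,0,0,0,0,1]])

```text
clock: 11.45
tcp_pos: [0.4242, -0.2444, -0.0226]
eef_rot: [3.0, -0.932, -0.0]
contact_force: [-0.4, 0.0, -0.1]
grip_width: 0.005
```

Emit:
drive_tool(steps=[[0,0,1,0,0,0,1],[0,0,0,0,0,0,1]])

```text
clock: 11.7
tcp_pos: [0.4242, -0.2444, -0.0236]
eef_rot: [3.0, -0.932, -0.0]
contact_force: [-0.2, 0.4, -0.8]
grip_width: 0.001
```

Emit:
drive_tool(steps=[[0,0,1,0,0,0,1],[0,0,0,0,0,0,1]])

```text
clock: 11.95
tcp_pos: [0.4242, -0.2444, -0.0246]
eef_rot: [3.0, -0.932, -0.0]
contact_force: [0.5, -0.6, 0.6]
grip_width: 0.005
```

Emit:
drive_tool(steps=[[0,0,1,0,0,0,1],[0,0,0,0,0,0,1]])

```text
clock: 12.2
tcp_pos: [0.4242, -0.2444, -0.0256]
eef_rot: [3.0, -0.932, -0.0]
contact_force: [0.9, -0.7, 0.6]
grip_width: 0.006
```

Emit:
drive_tool(steps=[[0,0,1,0,0,0,1],[0,0,0,0,0,0,1]])

```text
clock: 12.45
tcp_pos: [0.4243, -0.2444, -0.0265]
eef_rot: [3.0, -0.932, 0.0]
contact_force: [0.8, 0.3, 1.4]
grip_width: 0.005
```

Emit:
drive_tool(steps=[[0,0,1,0,0,0,1],[0,0,0,0,0,0,1]])

```text
clock: 12.7
tcp_pos: [0.4244, -0.2445, -0.0266]
eef_rot: [3.0, -0.931, 0.001]
contact_force: [-0.6, 1.4, 9.1]
grip_width: 0.003
```

Contact force begins at a reading of z = −0.0265, so the true tip height is the reading + 26.5 mm. I'll use this offset from here on and re-grip with the tips about 4 mm up.

Emit:
drive_tool(steps=[[0,0,-5,0,0,0,0],[0,0,0,0,0,0,0],[0,0,0,0,0,0,0],[0,0,0,0,0,0,0],[0,0,0,0,0,0,0],[0,0,0,0,0,0,0.1],[20,0,0,0,0,0,0.1],[25,0,0,0,0,0,0.1]])

```text
clock: 13.7
tcp_pos: [0.4614, -0.2699, -0.0225]
eef_rot: [-3.0, 0.932, 0.001]
contact_force: [0.6, -0.1, -0.5]
grip_width: 0.816
```

Emit:
drive_tool(steps=[[25,0,0,0,0,0,0.1],[17,0,0,0,0,0,0.4],[0,0,0,0,0,0,0.8],[0,0,0,0,0,0,1],[0,0,0,0,0,0,1],[0,0,0,0,0,0,1],[0,0,0,0,0,0,1]], squeeze=25)

```text
clock: 14.58
tcp_pos: [0.495, -0.2931, -0.0226]
eef_rot: [-3.0, 0.932, 0.002]
contact_force: [-2.0, 0.7, 0.6]
grip_width: 0.484
```

The width holds at 0.484 (45.5 mm), so the plate is gripped. Now I'll pull.

Emit:
drive_tool(steps=[[-5,0,0,0,0,0,1],[-9,0,0,0,0,0,1],[-10,0,0,0,0,0,1],[-10,0,0,0,0,0,1],[-10,0,0,0,0,0,1],[-10,0,0,0,0,0,1],[-10,0,0,0,0,0,1],[-8,0,0,0,0,0,1]])

```text
clock: 15.58
tcp_pos: [0.4356, -0.2522, -0.0226]
eef_rot: [-3.0, 0.932, 0.001]
contact_force: [-0.1, 0.1, -0.2]
grip_width: 0.488
```

```bash
python3 -c "
from h import *
plan(.4959,-.2936,-.0225,-.602)
c=env.camera('scene');crop(c,90,190,120,110,6,'c8.png')
"
```

```text
t 15.57 tcp [ 0.4356 -0.2522 -0.0226] psi -0.602 tilt 0.05 grip 0.488 F [-0.1  0.1 -0.2]
turn_z -0.0 then shift mm [73.1 -0.  -0.1] q6 end~ 1.64 q6 now 1.51
```

View pics/c8.png

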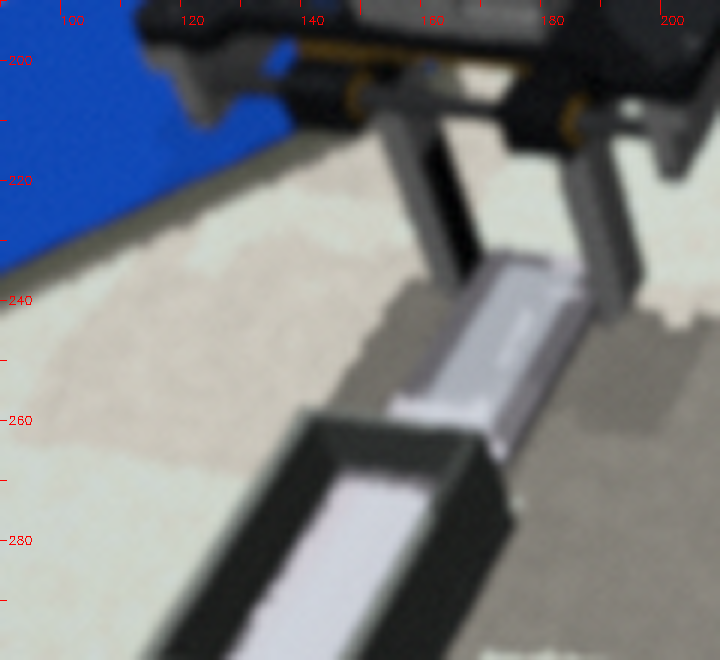

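The carrier is out on the tongue, with its end at (178,233) in the scene view and the spares dropped. I'll regrasp at its centre.

Emit:
drive_tool(steps=[[0,0,0,0,0,0,0.2],[0,0,0,0,0,0,0.2],[0,0,0,0,0,0,0.2],[10,0,0,0,0,0,0.2],[12,0,0,0,0,0,0.2],[10,0,0,0,0,0,0.2],[0,0,0,0,0,0,0.8],[0,0,0,0,0,0,1]])

```text
clock: 16.62
tcp_pos: [0.4627, -0.2708, -0.0227]
eef_rot: [-3.0, 0.932, 0.001]
contact_force: [0.3, -0.5, 0.6]
grip_width: 0.622
```

Emit:
drive_tool(steps=[[0,0,0,0,0,0,1],[0,0,0,0,0,0,1],[0,0,0,0,0,0,1],[0,0,0,0,0,0,1],[0,0,-5,0,0,0,1],[0,0,-10,0,0,0,1],[0,0,-15,0,0,0,1],[0,0,-20,0,0,0,1]])

```text
clock: 17.62
tcp_pos: [0.463, -0.2711, 0.0287]
eef_rot: [3.0, -0.932, 0.0]
contact_force: [0.6, -0.2, -1.0]
grip_width: 0.484
```

```bash
python3 -c "
from h import *
plan(.6597,.198,.05,-.055)
c=env.camera('scene');crop(c,90,190,120,110,6,'c9.png')
c=env.camera('wrist');cv2.imwrite('pics/w5.png',c['img'][:,:,::-1])
"
```

```text
t 17.62 tcp [ 0.463  -0.2711  0.0287] psi -0.602 tilt 0.02 grip 0.484 F [ 0.6 -0.2 -1. ]
turn_z -0.547 then shift mm [ 170.6 -479.2  -21.3] q6 end~ 1.92 q6 now 1.51
```

View pics/c9.png

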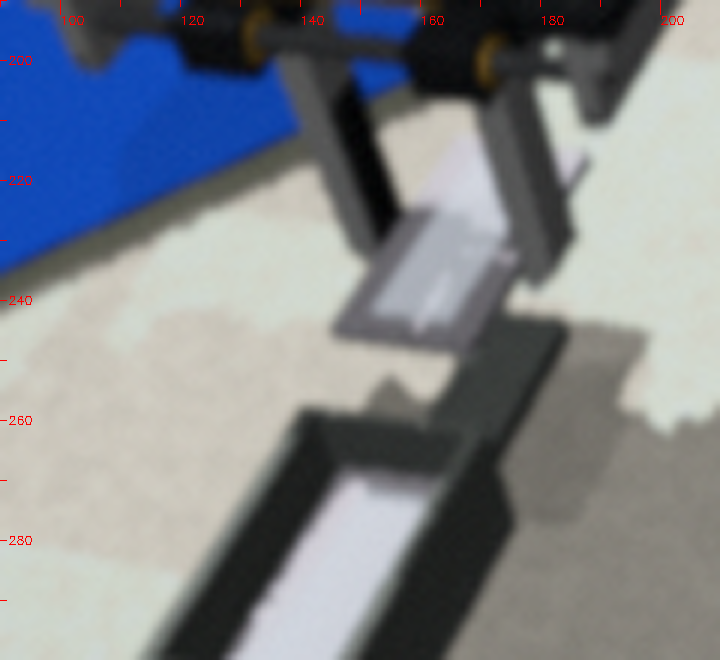

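View pics/w5.png

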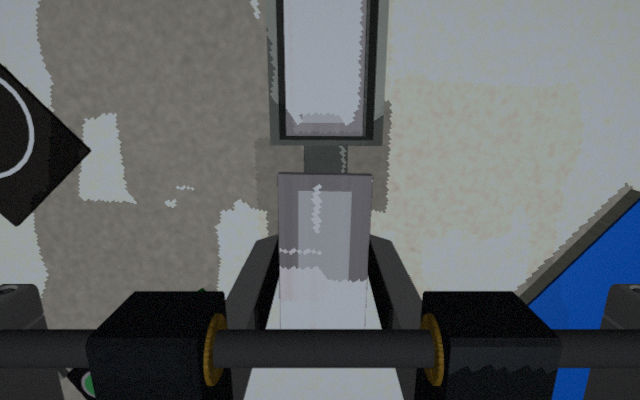

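```bash
python3 -c "
from h import *
T=np.array([.463,-.2711]);x=np.array([np.cos(-.602),np.sin(-.602)]);y=np.array([np.sin(-.602),-np.cos(-.602)])
c=env.camera('scene')
for uv in[(145.3,245.2),(169.2,248.5),(175.5+11.5,216)]:
  q=w(c,*uv,.067)[:2]-T; print('scene',1e3*q@x,1e3*q@y)
c=env.camera('wrist')
for z in(.067,.040):
 for uv in [(278,174),(372,175)]: q=w(c,*uv,z)[:2]-T; print('wrist',z,1e3*q@x,1e3*q@y)
for uv in [(269,145),(384,145)]: q=w(c,*uv,.046)[:2]-T; print('rim',1e3*q@x,1e3*q@y)
q=np.array([.5113,-.3044])-T; print('rim expected x',1e3*q@x,1e3*q@y)
"
```

```text
scene 44.70987621589636 21.333605526214885
scene 45.40677609487101 -25.407258844852574
scene -42.8265652983088 -23.233658339645718
wrist 0.067 46.0544879163363 -21.454414410385418
wrist 0.067 45.5493870529057 23.693168822125244
wrist 0.04 40.9835277514836 -24.9329011609145
wrist 0.04 40.397338467831375 27.462632859657027
rim 57.66630212349154 -28.399500383568647
rim 57.64378022678415 32.40184613712957
rim expected x 58.666610120363174 0.09411155771655899
```

The carrier is level and centred to within about 1 mm. Its underside is 6 mm above the tips, so it would drop that far onto the mat. I'll set it back on the tongue and grip it nearer the tips.

Emit:
drive_tool(steps=[[0,0,20,0,0,0,1],[0,0,20,0,0,0,1],[0,0,9.5,0,0,0,1],[0,0,0,0,0,0,1],[0,0,0,0,0,0,0.4],[0,0,0,0,0,0,0.4],[0,0,-4,0,0,0,0.4],[0,0,0,0,0,0,1]])

```text
clock: 18.82
tcp_pos: [0.4634, -0.2713, -0.0175]
eef_rot: [3.0, -0.932, 0.002]
contact_force: [-0.5, -1.1, -0.5]
grip_width: 0.531
```

Emit:
drive_tool(steps=[[0,0,0,0,0,0,1],[0,0,0,0,0,0,1],[0,0,0,0,0,0,1],[0,0,0,0,0,0,1],[0,0,-15,0,0,0,1],[0,0,-20,0,0,0,1],[0,0,-20,0,0,0,1],[0,0,-10,0,0,0,1]])

```text
clock: 19.82
tcp_pos: [0.4634, -0.2713, 0.0483]
eef_rot: [3.0, -0.932, 0.002]
contact_force: [-0.9, -0.4, -1.8]
grip_width: 0.482
```

```bash
python3 -c "
from h import *
plan(.6597,.198,.045,-.055)
c=env.camera('wrist');cv2.imwrite('pics/w6.png',c['img'][:,:,::-1])
"
```

```text
t 19.82 tcp [ 0.4634 -0.2713  0.0483] psi -0.602 tilt 0.1 grip 0.482 F [-0.9 -0.4 -1.8]
turn_z -0.547 then shift mm [ 170.2 -479.4    3.3] q6 end~ 1.92 q6 now 1.51
```

View pics/w6.png

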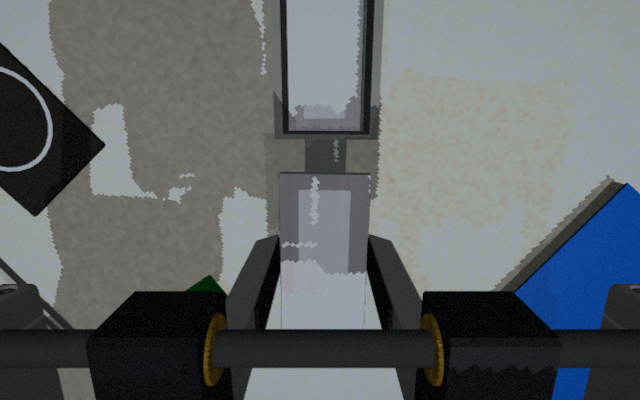

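Emit:
drive_tool(steps=[[0,0,0,0,0,-0.182,1],[0,0,0,0,0,-0.182,1],[0,0,0,0,0,-0.183,1],[10,-30,0,0,0,0,1],[15,-42,0,0,0,0,1],[16,-45,0,0,0,0,1],[16,-45,0,0,0,0,1],[16,-45,0,0,0,0,1]])

```text
clock: 20.88
tcp_pos: [0.5472, -0.0668, 0.0464]
eef_rot: [-3.14, 0.087, 0.002]
contact_force: [0.7, 0.7, 0.4]
grip_width: 0.486
```

Emit:
drive_tool(steps=[[16,-45,0,0,0,0,1],[16,-45,0,0,0,0,1],[16,-45,0,0,0,0,1],[16,-45,0,0,0,0,1],[15,-42,10,0,0,0,1],[12,-34,10,0,0,0,1],[6,-16.4,5,0,0,0,1],[0,0,0,0,0,0,1]])

```text
clock: 21.88
tcp_pos: [0.6585, 0.1985, 0.0208]
eef_rot: [3.139, -0.085, -0.003]
contact_force: [0.1, -0.9, -0.6]
grip_width: 0.486
```

```bash
python3 -c "
from h import *
plan(.6597,.198,-.0195,-.055)
c=env.camera('wrist');cv2.imwrite('pics/w7.png',c['img'][:,:,::-1])
for X in [(.6597,.198,.004)]:print(p(c,X))
"
```

```text
t 21.88 tcp [0.6585 0.1985 0.0208] psi -0.054 tilt 0.13 grip 0.486 F [ 0.1 -0.9 -0.6]
turn_z 0.001 then shift mm [ 1.2  0.5 40.3] q6 end~ 1.92 q6 now 1.82
[323.19352041 223.1740222 ]
```

View pics/w7.png

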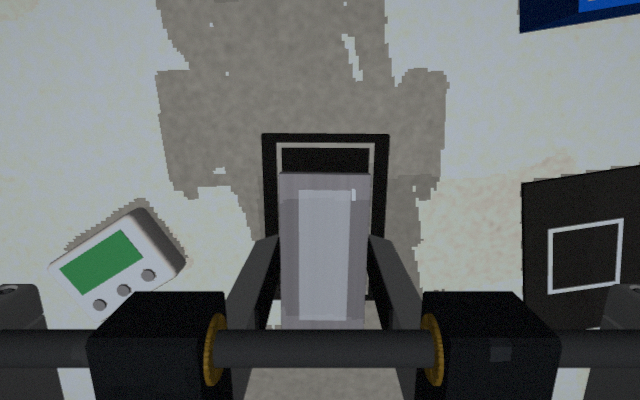

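```bash
python3 -c "
from h import *
c=env.camera('wrist');o=env.get_obs()
psi=-.054;x=np.array([np.cos(psi),np.sin(psi)]);y=np.array([np.sin(psi),-np.cos(psi)])
for l,u,v,z in[('padL',262,133.5,.004),('padR',390,133.5,.004),('outL',276,143,.004),('outR',375.5,143,.004),('outL2',279,170,.004),('carL',279.5,172.5,.059),('carR',370.5,172.5,.059)]:
  q=w(c,u,v,z)[:2]-o['tcp_pos'][:2]; print(l,1e3*q@x,1e3*q@y)
"
```

```text
padL 59.35845082047823 -37.777748491402924
padR 59.27351431819394 41.3631150127753
outL 53.52252913561669 -29.33729721381934
outR 53.45283479108763 32.61425439177151
outL2 36.50435601990977 -28.04615712492326
carL 45.296114023275614 -21.023371173258237
carR 45.2398068965315 22.6115723470651
```

The pad outline is centred at column 326 and the carrier at column 325. The remaining correction is about (+1.2, +0.8) mm.

Emit:
drive_tool(steps=[[1.2,0.8,15,0,0,0,1],[0,0,13,0,0,0,1],[0,0,8,0,0,0,1],[0,0,4,0,0,0,1],[0,0,1.8,0,0,0,1],[0,0,0,0,0,0,1],[0,0,0,0,0,0,1]])

```text
clock: 22.85
tcp_pos: [0.6607, 0.1975, -0.0194]
eef_rot: [-3.14, 0.087, -0.001]
contact_force: [0.5, -0.3, -0.9]
grip_width: 0.489
```

Emit:
drive_tool(steps=[[-0.8,0,1.8,0,0,0,1],[0,0,0,0,0,0,1],[0,0,0,0,0,0,0.42],[0,0,0,0,0,0,0.3],[0,0,0,0,0,0,0.2],[0,0,0,0,0,0,0.2],[0,0,-20,0,0,0,0.1],[0,0,-40,0,0,0,0]])

```text
clock: 23.85
tcp_pos: [0.6578, 0.197, 0.0369]
eef_rot: [3.139, -0.087, -0.007]
contact_force: [0.9, 0.0, 0.6]
grip_width: 0.97
```

Emit:
drive_tool(steps=[[0,0,-40,0,0,0,0],[0,0,0,0,0,0,0]])

```text
clock: 24.1
tcp_pos: [0.6624, 0.198, 0.0824]
eef_rot: [-3.139, 0.087, -0.012]
contact_force: [0.3, -0.3, -0.4]
grip_width: 1.0
```

```bash
python3 -c "
from h import *
plan(.4307,.1843,.05,1.5)
c=env.camera('wrist');cv2.imwrite('pics/w8.png',c['img'][:,:,::-1])
for X in [(.6597,.198,.004)]:print(p(c,X))
"
```

```text
t 24.1 tcp [0.6624 0.198  0.0824] psi -0.055 tilt 0.46 grip 1.0 F [ 0.3 -0.3 -0.4]
turn_z -1.555 then shift mm [ -30.1 -230.2   32.4] q6 end~ 0.48 q6 now 1.82
[323.01240569 204.45039687]
```

View pics/w8.png

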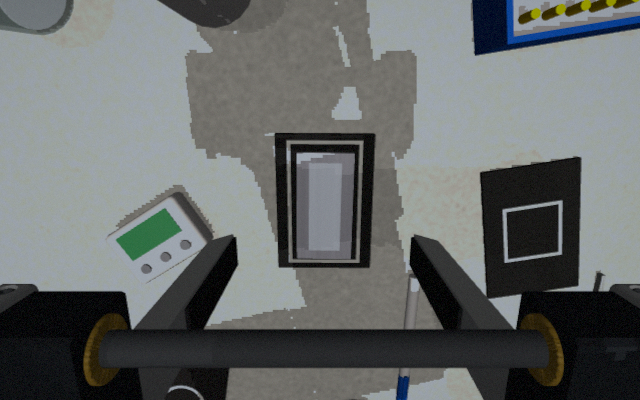

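The carrier lies square inside its outline (outline columns 287–363, carrier 295–356). Tin next, with the same tool yaw.

```bash
python3 -c "
from h import *
plan(.4307,.1843,.04,-.055)
"
```

```text
t 24.15 tcp [0.6606 0.1977 0.0799] psi -0.055 tilt 0.2 grip 1.0 F [-0.   0.2 -1. ]
turn_z -0.0 then shift mm [-228.8   26.    39.9] q6 end~ 2.03 q6 now 1.82
```

Emit:
drive_tool(steps=[[-35,4,0,0,0,0,0],[-45,5,5,0,0,0,0],[-45,5,8,0,0,0,0],[-45,5,8,0,0,0,0],[-40,5,8,0,0,0,0],[-18.8,2,8,0,0,0,0],[0,0,2,0,0,0,0],[0,0,0,0,0,0,0]])

```text
clock: 25.15
tcp_pos: [0.4305, 0.1842, 0.0389]
eef_rot: [3.14, -0.087, 0.0]
contact_force: [-0.4, -0.5, 0.3]
grip_width: 1.002
```

```bash
python3 -c "
from h import *
plan(.4307,.1843,-.0235,-.055)
c=env.camera('wrist');cv2.imwrite('pics/w9.png',c['img'][:,:,::-1])
for z in (.018,0):print(p(c,(.4307,.1843,z)))
"
```

```text
t 25.15 tcp [0.4305 0.1842 0.0389] psi -0.055 tilt 0.01 grip 1.002 F [-0.4 -0.5  0.3]
turn_z -0.0 then shift mm [ 0.2 -0.1 62.4] q6 end~ 2.03 q6 now 1.88
[322.29670547 222.63480807]
[322.33706113 214.61593415]
```

View pics/w9.png

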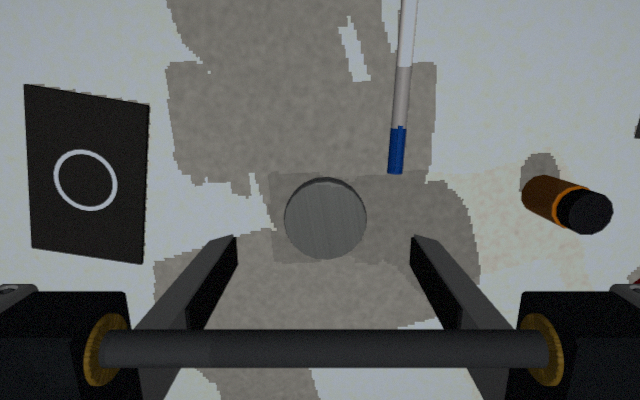

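Emit:
drive_tool(steps=[[2,1,20,0,0,0,0],[0,0,20,0,0,0,0],[0,0,15,0,0,0,0],[0,0,7,0,0,0,0],[0,0,0,0,0,0,0.3],[0,0,0,0,0,0,1],[0,0,0,0,0,0,1],[0,0,0,0,0,0,1]])

```text
clock: 26.2
tcp_pos: [0.4319, 0.1831, -0.0223]
eef_rot: [-3.14, 0.087, -0.001]
contact_force: [0.3, 0.6, -0.4]
grip_width: 0.607
```

Emit:
drive_tool(steps=[[0,0,0,0,0,0,1],[0,0,0,0,0,0,1],[0,0,-15,0,0,0,1],[0,0,-25,0,0,0,1],[0,0,-25,0,0,0,1],[0,0,-10,0,0,0,1],[0,0,0,0,0,0,1]])

```text
clock: 27.08
tcp_pos: [0.4318, 0.183, 0.0525]
eef_rot: [-3.14, 0.087, -0.001]
contact_force: [-0.2, -0.2, -0.9]
grip_width: 0.581
```

```bash
python3 -c "
from h import *
plan(.644,-.125,.03,-.055)
c=env.camera('wrist');cv2.imwrite('pics/w10.png',c['img'][:,:,::-1])
"
```

```text
t 27.07 tcp [0.4318 0.183  0.0525] psi -0.055 tilt 0.05 grip 0.581 F [-0.2 -0.2 -0.9]
turn_z -0.0 then shift mm [228.8 295.9  22.5] q6 end~ 1.43 q6 now 1.88
```

View pics/w10.png

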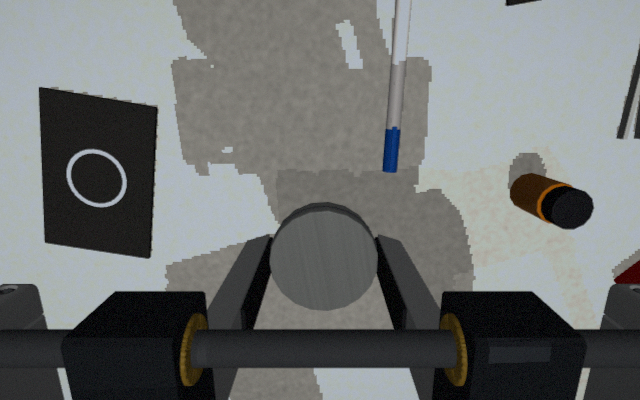

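```bash
python3 -c "
from h import *
c=env.camera('wrist');T=env.get_obs()['tcp_pos']
print(w(c,323.5,257,.0928)[:2]-T[:2])
"
```

```text
[ 0.00331913 -0.00061392]
```

Emit:
drive_tool(steps=[[25,32,0,0,0,0,1],[35,45,0,0,0,0,1],[35,45,0,0,0,0,1],[35,45,0,0,0,0,1],[35,45,0,0,0,0,1],[33,43,7,0,0,0,1],[22,29,8,0,0,0,1],[8.8,11.9,7.5,0,0,0,1]])

```text
clock: 28.18
tcp_pos: [0.6438, -0.1267, 0.0277]
eef_rot: [-3.14, 0.09, 0.003]
contact_force: [-0.4, -0.2, -1.2]
grip_width: 0.584
```

Emit:
drive_tool(steps=[[0,0,0,0,0,0,1],[0,0,0,0,0,0,1]])

```text
clock: 28.42
tcp_pos: [0.6425, -0.1235, 0.0296]
eef_rot: [-3.139, 0.085, 0.003]
contact_force: [0.5, -0.6, -1.2]
grip_width: 0.585
```

```bash
python3 -c "
from h import *
plan(.644,-.125,-.0175,-.055)
c=env.camera('wrist');cv2.imwrite('pics/w11.png',c['img'][:,:,::-1])
"
```

```text
t 28.43 tcp [ 0.6425 -0.1235  0.0296] psi -0.054 tilt 0.12 grip 0.585 F [ 0.5 -0.6 -1.2]
turn_z 0.001 then shift mm [ 1.6  1.4 47.1] q6 end~ 1.43 q6 now 1.33
```

View pics/w11.png

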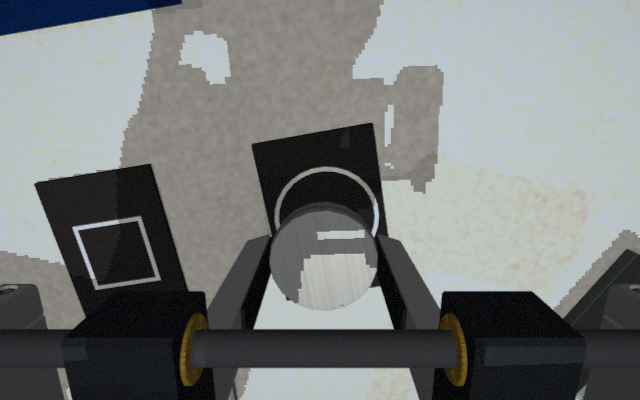

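```bash
python3 -c "
from h import *
c=env.camera('wrist');T=env.get_obs()['tcp_pos']
print('outline ctr', (w(c,327,168,.004)[:2]-[.034,0]), 'L/R',w(c,275.5,215,.004),w(c,379,215,.004))
print('tin', w(c,324,258,.0561+.0138)[:2],T)
print('pad corners',w(c,252,144,.004),w(c,373,123.5,.004))
"
```

```text
outline ctr [ 0.64499378 -0.12835582] L/R [ 0.64848523 -0.09156481  0.004     ] [ 0.64465962 -0.16216166  0.004     ]
tin [ 0.64472182 -0.12439051] [ 0.64307193 -0.12355529  0.03032892]
pad corners [ 0.69730343 -0.0806849   0.004     ] [ 0.70605409 -0.15911586  0.004     ]
```

Emit:
drive_tool(steps=[[-0.7,2,15,0,0,0,1],[0,0,15,0,0,0,1],[0,0,10,0,0,0,1],[0,0,6,0,0,0,1],[0,0,0,0,0,0,1],[0,0,0,0,0,0,1]])

```text
clock: 29.28
tcp_pos: [0.6433, -0.1272, -0.0158]
eef_rot: [3.14, -0.087, 0.001]
contact_force: [1.1, 0.1, -1.4]
grip_width: 0.585
```

```bash
python3 -c "
from h import *
plan(.643,-.1255,-.018,-.055)
"
```

```text
t 29.27 tcp [ 0.6433 -0.1272 -0.0158] psi -0.055 tilt 0.05 grip 0.585 F [ 1.1  0.1 -1.4]
turn_z -0.0 then shift mm [-0.4 -1.7  2.2] q6 end~ 1.43 q6 now 1.32
```

Emit:
drive_tool(steps=[[-0.3,-1,1.8,0,0,0,1],[0,0,0,0,0,0,1],[0,0,0,0,0,0,0.3],[0,0,0,0,0,0,0.2],[0,0,0,0,0,0,0],[0,0,-15,0,0,0,0],[0,0,-40,0,0,0,0],[0,0,-40,0,0,0,0]])

```text
clock: 30.28
tcp_pos: [0.6428, -0.1261, 0.0789]
eef_rot: [3.14, -0.087, 0.001]
contact_force: [0.8, -0.6, 0.5]
grip_width: 1.0
```

Emit:
drive_tool(steps=[[0,0,0,0,0,0,0]])

```text
clock: 30.4
tcp_pos: [0.6459, -0.127, 0.0821]
eef_rot: [3.138, -0.087, 0.014]
contact_force: [-0.4, -0.7, 0.2]
grip_width: 1.001
```

```bash
python3 -c "
from h import *
plan(.4595,-.0748,.045,-.105)
c=env.camera('wrist');cv2.imwrite('pics/w12.png',c['img'][:,:,::-1])
"
```

```text
t 30.4 tcp [ 0.6459 -0.127   0.0821] psi -0.055 tilt 0.54 grip 1.001 F [-0.4 -0.7  0.2]
turn_z 0.05 then shift mm [-190.8  -32.3   37.1] q6 end~ 1.51 q6 now 1.33
```

View pics/w12.png

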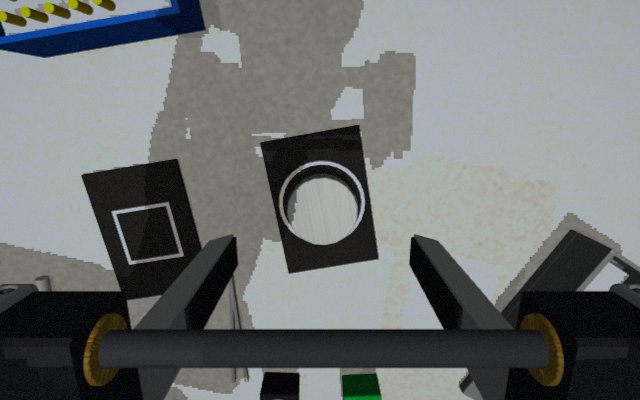

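```bash
python3 -c "
from h import *
c=env.camera('wrist')
print('tin',w(c,322,210,.022)[:2],'outl', w(c,321.5,162.5,.004)[:2]-[.0338,0])
c=env.camera('scene');crop(c,230,150,140,140,5,'c10.png')
plan(.4595,-.0748,.045,1.466)
"
```

```text
tin [ 0.64240339 -0.12595353] outl [ 0.64274741 -0.12745117]
t 30.55 tcp [ 0.6419 -0.1258  0.0767] psi -0.055 tilt 0.06 grip 1.001 F [-0.6  0.9  0.8]
turn_z -1.521 then shift mm [  31.7 -186.8   31.7] q6 end~ -0.06 q6 now 1.33
```

View pics/c10.png

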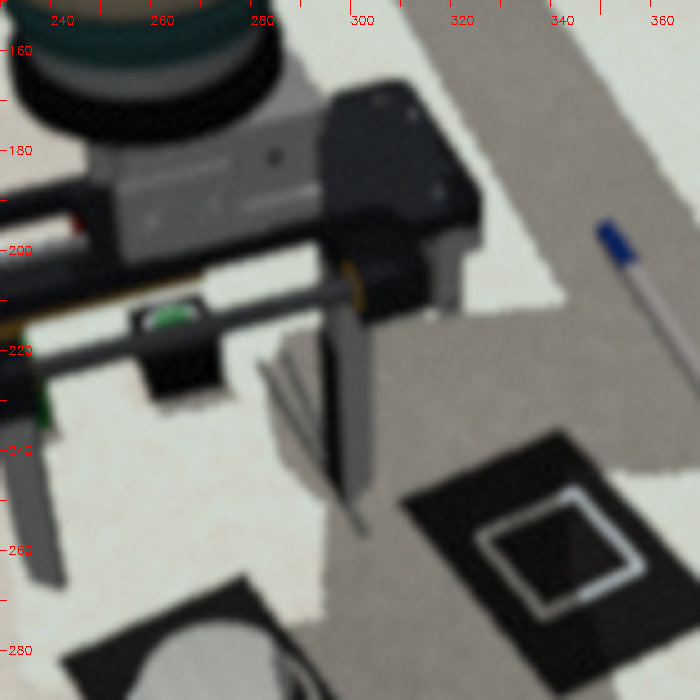

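The tin is within 1.5 mm of its outline. Now the black block at (263,218), with the jaws along world x to keep clear of the tweezers.

Emit:
drive_tool(steps=[[0,0,0,0,0,-0.169,0],[0,0,0,0,0,-0.169,0],[0,0,0,0,0,-0.169,0],[0,0,0,0,0,-0.169,0],[0,0,0,0,0,-0.169,0],[0,0,0,0,0,-0.169,0],[0,0,0,0,0,-0.169,0],[0,0,0,0,0,-0.169,0]])

```text
clock: 31.55
tcp_pos: [0.6413, -0.1256, 0.0751]
eef_rot: [-2.496, -1.902, 0.004]
contact_force: [-0.7, -1.0, 0.2]
grip_width: 1.001
```

Emit:
drive_tool(steps=[[0,0,0,0,0,-0.169,0],[5,-30,0,0,0,0,0],[8,-45,0,0,0,0,0],[8,-45,7,0,0,0,0],[7,-42,10,0,0,0,0],[3.7,-24.8,8,0,0,0,0],[0,0,6,0,0,0,0],[0,0,0,0,0,0,0]])

```text
clock: 32.55
tcp_pos: [0.4611, -0.0752, 0.0454]
eef_rot: [-2.335, -2.102, 0.0]
contact_force: [0.1, -0.4, 0.4]
grip_width: 0.998
```

```bash
python3 -c "
from h import *
plan(.4595,-.0748,-.0185,1.466)
c=env.camera('wrist');cv2.imwrite('pics/w13.png',c['img'][:,:,::-1])
print(p(c,(.4595,-.0748,.028)))
"
```

```text
t 32.55 tcp [ 0.4611 -0.0752  0.0454] psi 1.466 tilt 0.0 grip 0.998 F [ 0.1 -0.4  0.4]
turn_z -0.0 then shift mm [ 0.2 -1.6 63.9] q6 end~ -0.06 q6 now -0.21
[320.32332982 223.1490963 ]
```

View pics/w13.png

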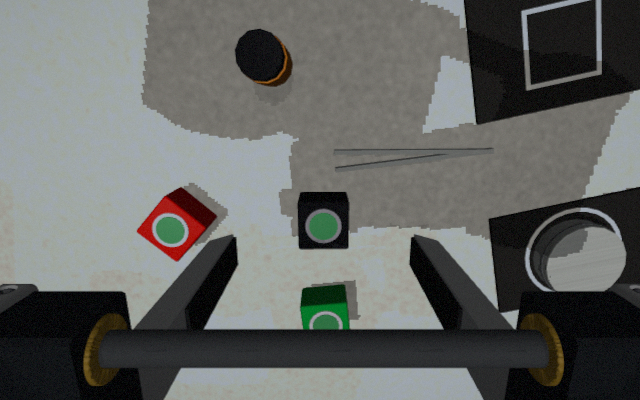

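Emit:
drive_tool(steps=[[0,0,20,0,0,0,0],[0,0,20,0,0,0,0],[0,0,15,0,0,0,0],[0,0,9,0,0,0,0.2],[0,0,0,0,0,0,0.5],[0,0,0,0,0,0,1],[0,0,0,0,0,0,1],[0,0,0,0,0,0,1]], squeeze=20)

```text
clock: 33.6
tcp_pos: [0.4606, -0.075, -0.0175]
eef_rot: [2.334, 2.101, 0.001]
contact_force: [-0.2, -1.0, -1.1]
grip_width: 0.503
```

Emit:
drive_tool(steps=[[0,0,0,0,0,0,1],[0,0,0,0,0,0,1],[0,0,0,0,0,0,1],[0,0,-15,0,0,0,1],[0,0,-25,0,0,0,1],[0,0,-25,0,0,0,1],[0,0,-5,0,0,0,1],[0,0,0,0,0,0,1]])

```text
clock: 34.6
tcp_pos: [0.4599, -0.0749, 0.0517]
eef_rot: [-2.335, -2.102, 0.0]
contact_force: [-0.4, 0.1, -0.5]
grip_width: 0.362
```

```bash
python3 -c "
from h import *
plan(.6247,.024,.03,1.677)
c=env.camera('wrist');cv2.imwrite('pics/w14.png',c['img'][:,:,::-1])
"
```

```text
t 34.6 tcp [ 0.4599 -0.0749  0.0517] psi 1.466 tilt 0.01 grip 0.362 F [-0.4  0.1 -0.5]
turn_z -0.211 then shift mm [ 80.8 174.3  21.7] q6 end~ -0.07 q6 now -0.21
```

View pics/w14.png

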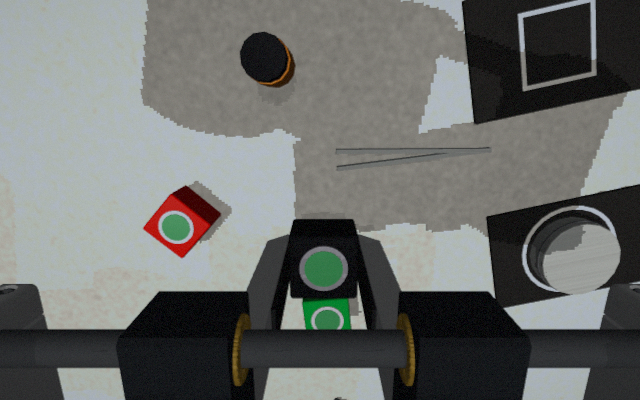

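Emit:
drive_tool(steps=[[0,0,0,0,0,-0.105,1],[0,0,0,0,0,-0.106,1],[15,30,0,0,0,0,1],[20,43,0,0,0,0,1],[20,43,0,0,0,0,1],[16,36,7,0,0,0,1],[9.8,22.3,8,0,0,0,1],[0,0,6,0,0,0,1]])

```text
clock: 35.65
tcp_pos: [0.6251, 0.0246, 0.0288]
eef_rot: [-2.098, -2.336, 0.002]
contact_force: [-0.1, 0.3, -0.4]
grip_width: 0.361
```

Emit:
drive_tool(steps=[[0,0,0,0,0,0,1],[0,0,0,0,0,0,1]])

```text
clock: 35.9
tcp_pos: [0.6238, 0.0232, 0.031]
eef_rot: [-2.101, -2.335, 0.001]
contact_force: [0.5, -0.7, -0.6]
grip_width: 0.356
```

```bash
python3 -c "
from h import *
plan(.6247,.024,-.013,1.677)
c=env.camera('wrist');cv2.imwrite('pics/w15.png',c['img'][:,:,::-1])
print(p(c,(.6247,.024,.004)))
"
```

```text
t 35.9 tcp [0.6238 0.0232 0.031 ] psi 1.676 tilt 0.07 grip 0.356 F [ 0.5 -0.7 -0.6]
turn_z -0.001 then shift mm [ 0.7  1.  44. ] q6 end~ -0.07 q6 now -0.18
[324.44322319 217.98365947]
```

View pics/w15.png

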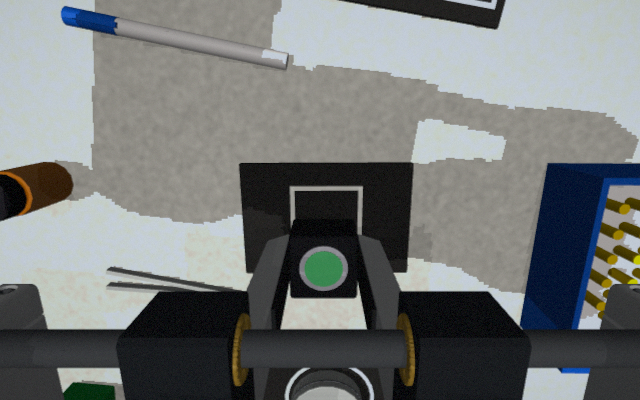

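Emit:
drive_tool(steps=[[0.5,1.3,15,0,0,0,1],[0,0,14,0,0,0,1],[0,0,8,0,0,0,1],[0,0,4.5,0,0,0,1],[0,0,0,0,0,0,1],[0,0,0,0,0,0,1]])

```text
clock: 36.7
tcp_pos: [0.6266, 0.0245, -0.0102]
eef_rot: [2.1, 2.336, 0.001]
contact_force: [-0.6, -0.8, -1.1]
grip_width: 0.357
```

```bash
python3 -c "
from h import *
plan(.6252,.024,-.0135,1.677)
"
```

```text
t 36.7 tcp [ 0.6266  0.0245 -0.0102] psi 1.677 tilt 0.04 grip 0.357 F [-0.6 -0.8 -1.1]
turn_z -0.0 then shift mm [-0.4 -1.5  3.3] q6 end~ -0.07 q6 now -0.18
```

Emit:
drive_tool(steps=[[0,-1,2,0,0,0,1],[0,0,1,0,0,0,1],[0,0,0,0,0,0,1],[0,0,0,0,0,0,0.55],[0,0,0,0,0,0,0.4],[0,0,0,0,0,0,0.3],[0,0,-20,0,0,0,0.2],[0,0,-40,0,0,0,0]])

```text
clock: 37.7
tcp_pos: [0.6235, 0.0245, 0.0454]
eef_rot: [-2.098, -2.333, 0.004]
contact_force: [0.7, -0.5, 0.3]
grip_width: 0.841
```

Emit:
drive_tool(steps=[[0,0,-35,0,0,0,0],[0,0,0,0,0,0,0],[0,0,0,0,0,0,0]])

```text
clock: 38.08
tcp_pos: [0.6244, 0.0244, 0.0807]
eef_rot: [-2.1, -2.335, 0.001]
contact_force: [0.4, 0.4, -0.2]
grip_width: 1.0
```

```bash
python3 -c "
from h import *
plan(.4378,.031,.06,1.6)
c=env.camera('wrist');cv2.imwrite('pics/w16.png',c['img'][:,:,::-1])
"
```

```text
t 38.08 tcp [0.6244 0.0244 0.0807] psi 1.677 tilt 0.08 grip 1.0 F [ 0.4  0.4 -0.2]
turn_z 0.077 then shift mm [  12.  -186.4   20.7] q6 end~ 0.04 q6 now -0.18
```

View pics/w16.png

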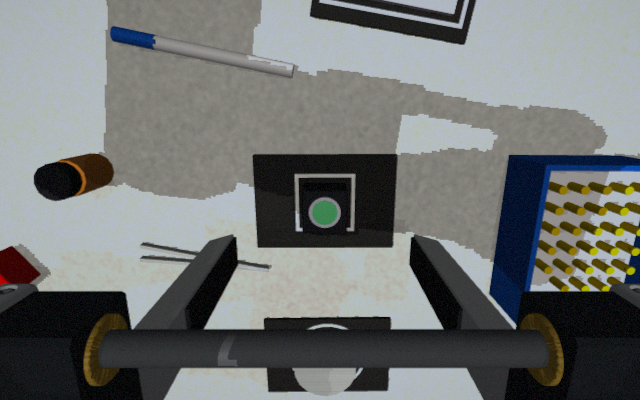

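```bash
python3 -c "
from h import *
plan(.4378,.031,.06,1.677)
"
```

```text
t 38.12 tcp [0.624  0.0245 0.0801] psi 1.677 tilt 0.15 grip 1.002 F [-1.3  0.8 -0.6]
turn_z -0.0 then shift mm [  26.2 -184.5   20.1] q6 end~ -0.04 q6 now -0.18
```

Emit:
drive_tool(steps=[[5,-30,0,0,0,0,0],[6,-45,0,0,0,0,0],[6,-45,5,0,0,0,0],[6,-40,8,0,0,0,0],[3.2,-24.5,7,0,0,0,0],[0,0,0,0,0,0,0],[0,0,0,0,0,0,0]])

```text
clock: 39.0
tcp_pos: [0.4404, 0.0308, 0.0614]
eef_rot: [2.1, 2.335, 0.001]
contact_force: [-0.4, 0.2, 0.9]
grip_width: 0.998
```

```bash
python3 -c "
from h import *
plan(.4378,.031,-.0165,1.677)
c=env.camera('wrist');cv2.imwrite('pics/w17.png',c['img'][:,:,::-1])
print(p(c,(.4378,.031,.05)),p(c,(.4378,.031,.0)))
"
```

```text
t 39.0 tcp [0.4404 0.0308 0.0614] psi 1.677 tilt 0.06 grip 0.998 F [-0.4  0.2  0.9]
turn_z -0.0 then shift mm [ 0.5 -2.6 77.9] q6 end~ -0.04 q6 now -0.19
[318.88728885 225.73814614] [319.50281785 204.51499839]
```

View pics/w17.png

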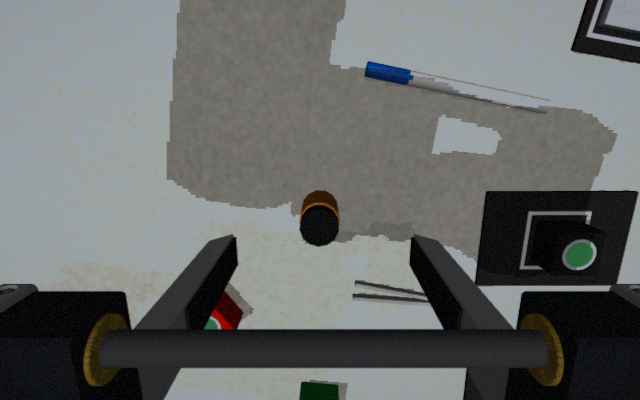

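Cap centre is at (320,226), matching the prediction. Descending onto the vial.

Emit:
drive_tool(steps=[[0.3,-2,20,0,0,0,0],[0,0,25,0,0,0,0],[0,0,20,0,0,0,0],[0,0,12,0,0,0,0.2],[0,0,0,0,0,0,0.4],[0,0,0,0,0,0,0.6],[0,0,0,0,0,0,0.8],[0,0,0,0,0,0,1]], squeeze=15)

```text
clock: 40.05
tcp_pos: [0.4374, 0.031, -0.0149]
eef_rot: [2.1, 2.335, 0.001]
contact_force: [0.3, -0.9, 0.4]
grip_width: 0.505
```

Emit:
drive_tool(steps=[[0,0,0,0,0,0,1],[0,0,0,0,0,0,1],[0,0,0,0,0,0,1]])

```text
clock: 40.42
tcp_pos: [0.4371, 0.031, -0.0153]
eef_rot: [2.1, 2.336, 0.0]
contact_force: [0.5, -0.3, 1.6]
grip_width: 0.295
```

Emit:
drive_tool(steps=[[0,0,0,0,0,0,1],[0,0,-8,0,0,0,1],[0,0,-15,0,0,0,1],[0,0,-20,0,0,0,1],[0,0,-15,0,0,0,1],[0,0,0,0,0,0,1]])

```text
clock: 41.18
tcp_pos: [0.438, 0.0309, 0.0437]
eef_rot: [2.099, 2.334, 0.003]
contact_force: [0.7, -0.8, -0.7]
grip_width: 0.297
```

```bash
python3 -c "
from h import *
plan(.4656,.3467,.02,1.677)
c=env.camera('wrist');cv2.imwrite('pics/w18.png',c['img'][:,:,::-1])
c=env.camera('scene');crop(c,260,110,120,100,6,'c11.png')
"
```

```text
t 41.17 tcp [0.438  0.0309 0.0437] psi 1.677 tilt 0.17 grip 0.297 F [ 0.7 -0.8 -0.7]
turn_z -0.0 then shift mm [311.1  60.9  23.7] q6 end~ 0.53 q6 now -0.19
```

View pics/w18.png

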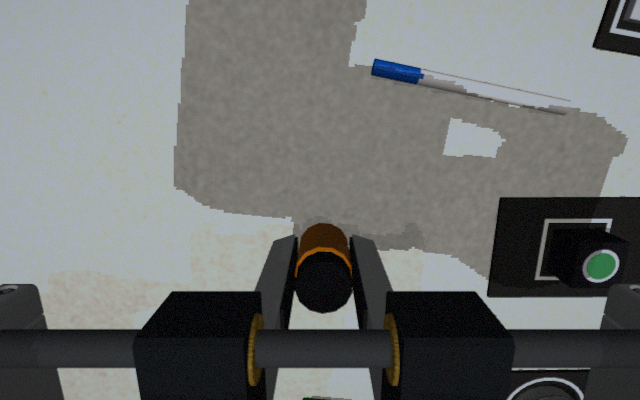

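View pics/c11.png

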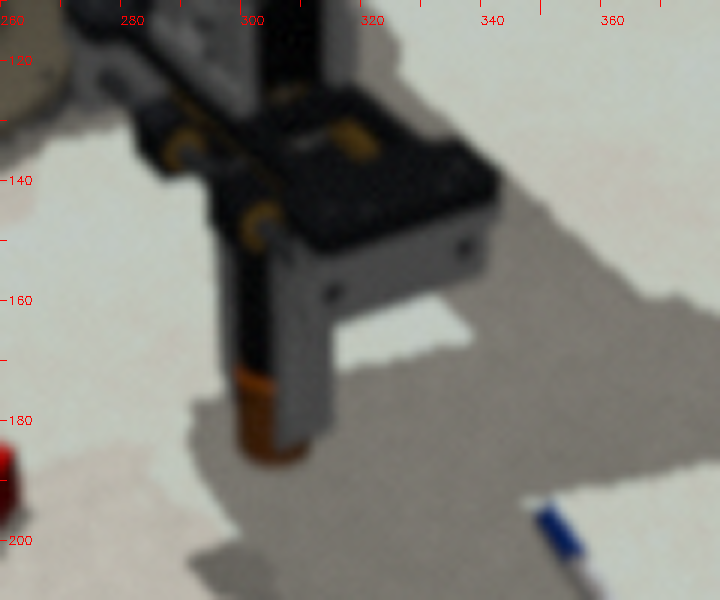

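Emit:
drive_tool(steps=[[20,4,0,0,0,0,1],[32,6,0,0,0,0,1],[40,8,0,0,0,0,1],[40,8,0,0,0,0,1],[40,8,0,0,0,0,1],[40,8,0,0,0,0,1],[40,8,0,0,0,0,1],[33,6,5,0,0,0,1]])

```text
clock: 42.28
tcp_pos: [0.4622, 0.3218, 0.0366]
eef_rot: [-2.1, -2.337, 0.001]
contact_force: [0.8, 0.2, -1.4]
grip_width: 0.293
```

Emit:
drive_tool(steps=[[18,3.5,8,0,0,0,1],[8,1.4,8,0,0,0,1],[0,0,0,0,0,0,1],[0,0,0,0,0,0,1],[0,0,0,0,0,0,1]])

```text
clock: 42.9
tcp_pos: [0.4649, 0.3459, 0.0219]
eef_rot: [2.102, 2.335, 0.0]
contact_force: [0.3, 0.3, -0.3]
grip_width: 0.293
```

```bash
python3 -c "
from h import *
plan(.4656,.3467,-.0105,1.677)
c=env.camera('wrist');cv2.imwrite('pics/w19.png',c['img'][:,:,::-1])
print(p(c,(.4656,.3467,.004)))
"
```

```text
t 42.9 tcp [0.4649 0.3459 0.0219] psi 1.676 tilt 0.02 grip 0.293 F [ 0.3  0.3 -0.3]
turn_z -0.001 then shift mm [ 0.7  0.8 32.4] q6 end~ 0.53 q6 now 0.42
[324.08615534 222.2175028 ]
```

View pics/w19.png

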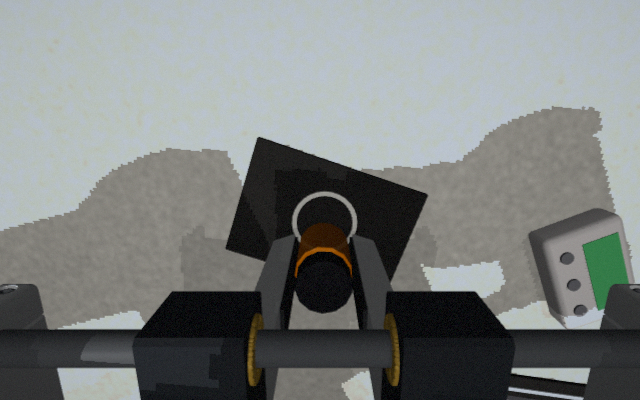

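Emit:
drive_tool(steps=[[0.7,0.8,10,0,0,0,1],[0,0,10,0,0,0,1],[0,0,6,0,0,0,1],[0,0,3.5,0,0,0,1],[0,0,0,0,0,0,1],[0,0,0,0,0,0,1]])

```text
clock: 43.7
tcp_pos: [0.4656, 0.3477, -0.0078]
eef_rot: [2.1, 2.336, 0.001]
contact_force: [0.1, 0.2, -0.4]
grip_width: 0.295
```

Emit:
drive_tool(steps=[[0,0,1.5,0,0,0,1],[0,0,0,0,0,0,1]])

```text
clock: 43.95
tcp_pos: [0.4653, 0.3475, -0.0094]
eef_rot: [2.101, 2.336, -0.0]
contact_force: [0.2, 0.2, -0.9]
grip_width: 0.294
```

Emit:
drive_tool(steps=[[0,0,1,0,0,0,1],[0,0,0,0,0,0,1]])

```text
clock: 44.2
tcp_pos: [0.4653, 0.3475, -0.0105]
eef_rot: [2.101, 2.336, -0.0]
contact_force: [0.1, -0.3, -0.9]
grip_width: 0.294
```

Emit:
drive_tool(steps=[[0,0,1,0,0,0,1],[0,0,0,0,0,0,1]])

```text
clock: 44.45
tcp_pos: [0.4655, 0.3476, -0.0113]
eef_rot: [2.101, 2.336, 0.0]
contact_force: [-0.4, -0.1, 1.2]
grip_width: 0.291
```

Light contact with the mat. Releasing the vial gently.

Emit:
drive_tool(steps=[[0,0,0,0,0,0,0.66],[0,0,0,0,0,0,0.6],[0,0,0,0,0,0,0.5],[0,0,0,0,0,0,0.3],[0,0,-10,0,0,0,0.2],[0,0,-30,0,0,0,0],[0,0,-40,0,0,0,0],[0,0,-30,0,0,0,0]])

```text
clock: 45.45
tcp_pos: [0.4659, 0.3479, 0.101]
eef_rot: [2.1, 2.335, 0.003]
contact_force: [0.1, 0.7, 0.2]
grip_width: 0.984
```

Emit:
drive_tool(steps=[[-40,0,-20,0,0,0,0],[-50,0,0,0,0,0,0],[-50,-20,0,0,0,0,0],[-50,-40,0,0,0,0,0],[-40,-30,0,0,0,0,0],[0,0,0,0,0,0,0],[0,0,0,0,0,0,0]])

```text
clock: 46.32
tcp_pos: [0.4021, 0.1109, 0.1194]
eef_rot: [2.101, 2.334, 0.004]
contact_force: [0.2, 0.5, 0.4]
grip_width: 1.001
```

```bash
python3 -c "
from h import *
c=env.camera('side');cv2.imwrite('pics/s20.png',c['img'][:,:,::-1]); crop(c,280,90,160,110,5,'s21.png'); crop(c,290,195,150,120,5,'s22.png'); crop(c,280,310,120,90,6,'s23.png')
c=env.camera('scene');cv2.imwrite('pics/c20.png',c['img'][:,:,::-1])
print(env.get_obs()['tcp_pos'])
"
```

```text
[0.40217638 0.11138978 0.11896524]
```

View pics/s20.png

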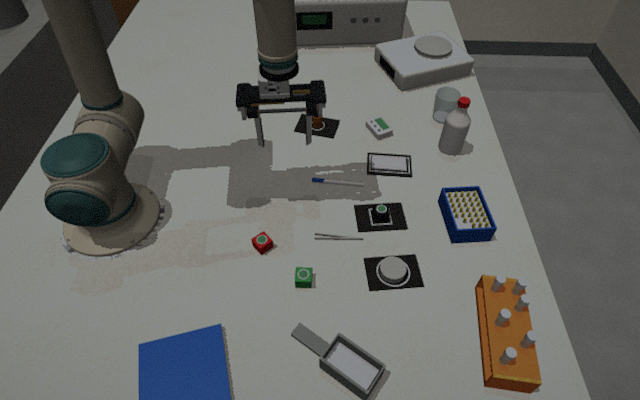

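View pics/s21.png

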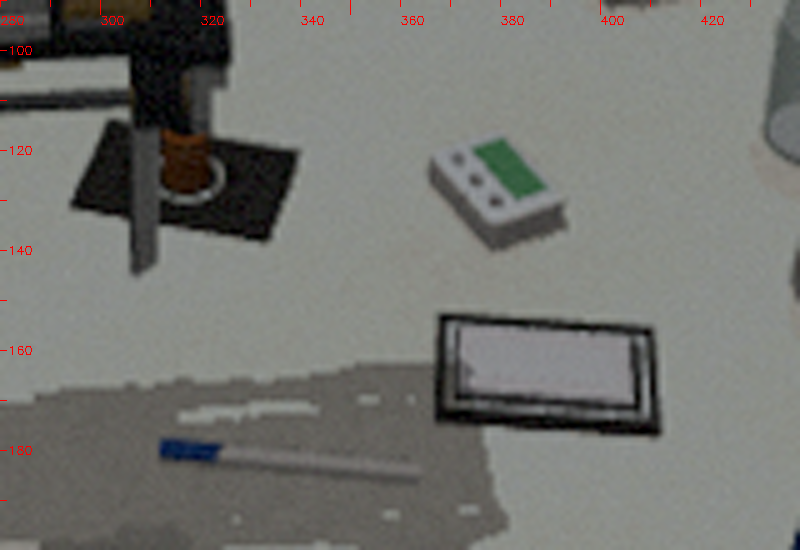

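View pics/s22.png

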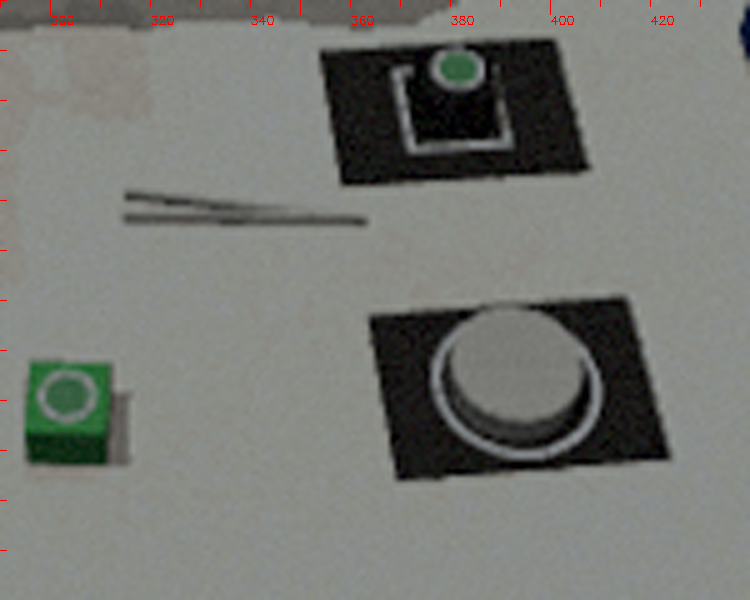

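View pics/s23.png

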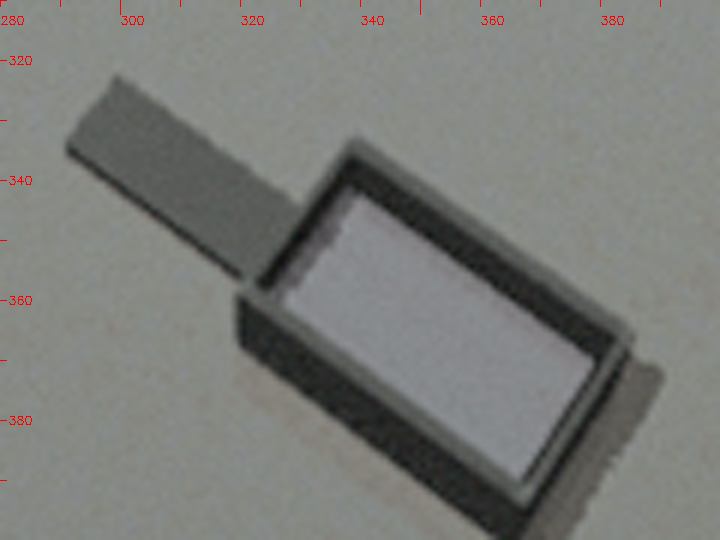

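View pics/c20.png

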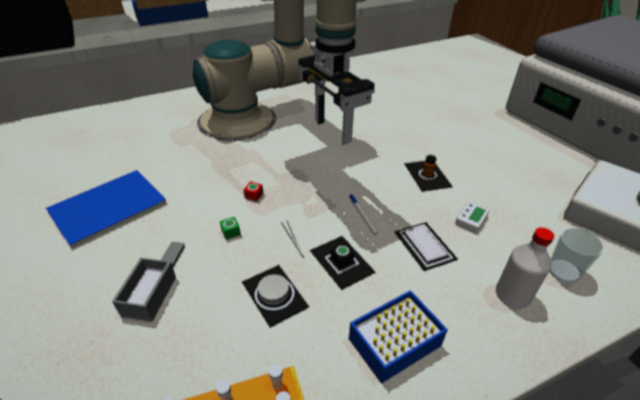

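```bash
python3 -c "
from h import *
c=env.camera('side')
for l,u,v,z,t in[('car',389.6,162.4,.0105,(.6597,.198)),('block',381.4,208.6,.032,(.6247,.0243)),('tin',393,267.6,.022,(.644,-.1252))]:
  print(l,np.round(1e3*(w(c,u,v,z)[:2]-t),1))
c=env.camera('scene');crop(c,230,140,240,190,3,'c21.png');crop(c,390,140,70,60,9,'c22.png')
"
```

```text
car [0.2 1.6]
block [0.4 1.4]
tin [-2.7  0.1]
```

View pics/c21.png

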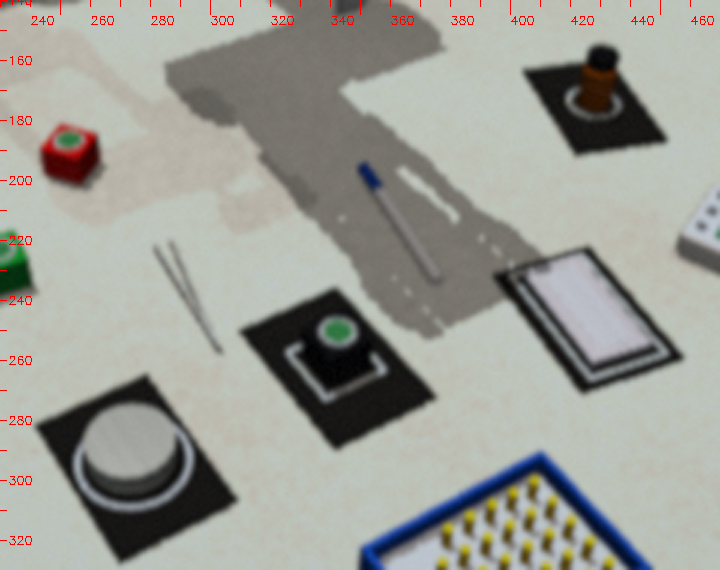

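View pics/c22.png

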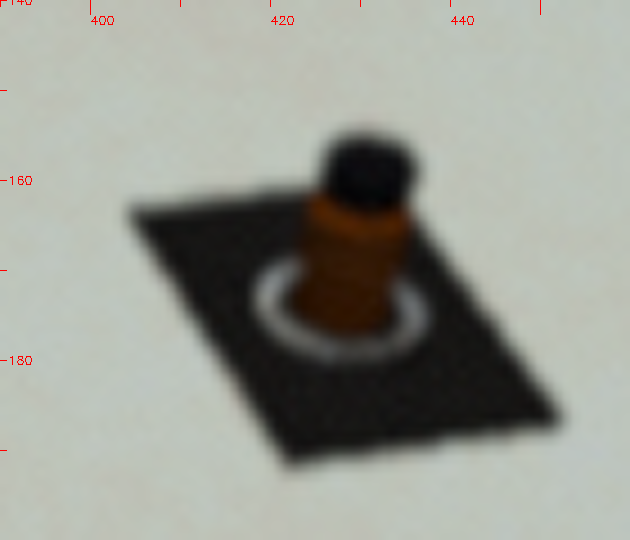

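```bash
python3 -c "
from h import *
print(env.job_done()); print(env.get_obs()['clock'])"
```

```text
the job is handed in; nothing more can be done
None
the job is handed in; nothing more can be done
```

The kit is laid out and handed in at about 46.5 s of the 112 s limit. The carrier, tin, vial and black block are each on their own pad, and the two spare carriers are still in the dispenser.

**Last checks in the final pictures:**

| Item | Offset from pad centre | Source |
|---|---|---|
| Carrier | about 1.6 mm | side camera |
| Block | about 1.5 mm | side camera |
| Tin | about 2.7 mm (1.5 mm from the wrist camera, so the two differ by about 1 mm) | side camera |
| Vial | inside its ring by eye; about 1 mm from the TCP reading at release | scene camera |

- **Attitude:** The vial stands upright, and the carrier and block look square to their outlines.
- **Dispenser:** The slot is empty and the stack is centred. I saw that the stack had dropped but did not measure its height.
- **Clearance:** The gripper was about 14 cm up and touching nothing at hand-in.

**What went wrong on the way:** My first two grips on the carrier closed on nothing, because the fingertips were about 26.5 mm higher than the reported TCP height. I measured this with a light touch on bare bench (about 9 N) and corrected every height after that. I also drew the carrier out by its end, then gripped it again at its centre and nearer the fingertips so it would not drop far onto the mat.

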